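Slide the top sample tile off the stack onto the delivery shelf

TASK

Lift the weight jar off the stack of sample tiles and stand it gently on the round rubber pad. Then, pressing lightly on the top tile, slide it flat off the stack, without lifting or tipping it, across onto the stand's delivery shelf until it rests squarely against the steel stop. The stand is a weighing deck and the tile is brittle, so press with no more than about 15 N and do not force the tile against the stop; leave the tiles below just where they are and the other things on the bench undisturbed.

Things in the scene. Friction and masses are not known exactly. Their poses are not given: they have to be found in the camera images.
- weight_jar: glass jar with white paper label and black screw lid, 60 mm diameter, 72 mm tall, about 0.3 kg, standing on the top tile at the start; origin at the centre of its underside, z up
- pad: round black rubber pad lying fixed on the bench, 110 mm diameter, 6 mm thick; origin at the centre of its underside
- stand: low metal transfer stand fixed to the bench, 150 mm (x) by 262 mm (y); origin at the centre of its underside. Its -y half holds the tile stack, its +y half is the delivery shelf; the top tile is slid along the stand's +y. Nothing guides it along the x sides. Its upper part is a weighing deck that must not be overloaded
- bay (a point): centre of the stack bay's floor (stand frame y = -58 mm, z = 30 mm). A fence closes the bay's -y end (inner face at y = -117 mm, top at z = 72 mm, 10 mm above the top tile), so the tile cannot be pushed from behind
- home (a point): where the centre of the top tile's underside is when it lies home against the stop (stand frame 0, 66, 51 mm), axes as the stand's. The bare metal shelf spans y = 4 to 115 mm, x = -65 to 65 mm, top at z = 51 mm: 3 mm below the underside of the top tile on the stack, so the tile tips a little and drops 3 mm as it crosses
- stop: upright steel plate across the +y end of the delivery shelf, 130 mm wide, 6 mm thick, its top 70 mm above the bench (19 mm above the shelf); origin on the bench below its middle, its inner face 3 mm to the -y side of the origin
- tile1: top one of four equal white ceramic tiles in a stack, 120 mm (x) by 100 mm (y) by 8 mm thick, about 0.22 kg, loose; origin at the centre of its underside. It slides on tile and shelf with a friction of about 0.3; fingertips grip its face much better, so shut fingers pressing down on its middle with 7 to 14 N drag it along
- tile2: second tile of the stack, same size, loose; origin at the centre of its underside
- tile3: third tile of the stack, same size, loose; origin at the centre of its underside
- tile4: lowest tile of the stack, same size, loose, on the bay floor; origin at the centre of its underside
- jar_a: bystander: smaller jar with black lid and paper label, 52 mm diameter, 60 mm tall; origin at the centre of its underside
- jar_b: bystander: plain white plastic jar, 52 mm diameter, 85 mm tall; origin at the centre of its underside
- scoop: bystander: steel spoon lying on the bench along its own x
- brush: bystander: hand brush lying on the bench along its own x
- spare_lid: bystander: black screw lid, 56 mm diameter, 12 mm tall; origin at the centre of its underside
- tape_roll: bystander: roll of clear tape lying flat, 76 mm diameter, 20 mm tall; origin at the centre of its underside
- carton: bystander: cardboard carton, 90 by 130 by 60 mm tall; origin at the centre of its underside
- deck (a joint): downward travel of the stand's upper part (bay and shelf: one weighing deck on very stiff springs), in m: 0.0000167 per newton of load. The tiles alone load it with about 9 N; a steady press of about 23 N on the tile, 32 N in all, overloads it. The travel is too small to see: judge the press by the force felt at the tool
Mind the look-alikes: they are no part of the job. Leave any green or turquoise look-alike of the tile1 alone.

How it is judged (in metres and radians):
On the way, in this order (a step that is already met when the one before it is completed fails the run):
1. the weight jar stands upright and let go on the rubber pad, the top tile still on the stack (horizontal distance between weight_jar and pad below 0.025 m and z of weight_jar in the frame of pad below 0.01 m and angle between weight_jar's own z axis and vertical below 0.1 rad and linear speed of weight_jar below 0.02 m/s and contact force between the fingers and weight_jar below 0.1 N and y of tile1 in the frame of home below -0.09 m), for 0.2 s.
2. the top tile lies on the delivery shelf against the stop (y of tile1 in the frame of home above -0.003 m and x of tile1 in the frame of home between -0.02 and 0.02 m and z of tile1 in the frame of home below 0.003 m and angle between the y axis of tile1 and the y axis of stand, either way round below 0.06 rad and linear speed of tile1 below 0.01 m/s), for 0.2 s.
At the end, for the whole second after the job is handed in: Weight jar upright on the pad, centres within 25 mm. Top tile flat and at rest on the delivery shelf, within 3 mm of touching the stop, square within 0.06 rad, within 20 mm of the middle sideways. Each of the three tiles below within 8 mm of where it began (all of step 2 and horizontal distance between weight_jar and pad below 0.025 m and z of weight_jar in the frame of pad below 0.01 m and angle between weight_jar's own z axis and vertical below 0.1 rad and linear speed of weight_jar below 0.02 m/s and distance of each of tile2, tile3, tile4 from where it was at the start of the episode below 0.008 m).
It fails at once if a tile below the top one is disturbed (moved more than 8 mm) (distance of any of tile2, tile3, tile4 from where it was at the start of the episode above 0.008 m).
It fails at once if the top tile is lifted (more than 8 mm above its place on the stack) or tipped more than 0.15 rad (z of tile1 in the frame of stand above 0.062 m or angle between tile1's own z axis and vertical above 0.15 rad).
It fails at once if the deck is overloaded by pressing (more than 32 N on it in all, about 23 N of press, 0.53 mm of travel), or the tile is forced against the stop with more than 15 N (value of joint deck above 0.000533 m or contact force between tile1 and stop above 15 N).
It fails at once if the weight jar is tipped more than 0.4 rad, or dropped or slammed onto the pad (more than 100 N) (angle between weight_jar's own z axis and vertical above 0.4 rad or contact force between weight_jar and pad above 100 N).
It fails at once if a bystander is moved more than 20 mm (distance of any of jar_a, jar_b, scoop, brush, spare_lid, tape_roll, carton from where it was at the start of the episode above 0.02 m).
It also fails if it takes over 72 s, if anything falls off the work surface, if the arm or the gripper's body presses on something with over 40 N, if the wrist force passes 120 N, or if a joint passes its speed limit or range.

ROBOT

A 6-joint arm with a two-finger parallel gripper is mounted at the origin on the work surface. World frame = base frame: x ahead of the robot, y to its left, z up, the work surface at z = 0. Lengths are in mm, angles in rad, forces in N, time in s.
With the tool pointing down it reaches from about 350 to 975 mm from the base axis. Payload 7.1 kg.
Tool frame: the origin (TCP) lies midway between the tips of the shut fingers; the grasp point (between the pads) lies 19 mm behind it (ctrl.hold_point_z is the distance from the TCP to the grasp point, in mm); z points along the fingers, y is the direction in which the jaws open and shut (so a half turn about z gives the same grasp; the last joint's range is limited). The gripper opens to 88 mm and grips with 3 to 60 N. Pads are 20 mm wide; open, the fingers measure 115 mm over their backs; the gripper's body (75 mm by 178 mm) begins 61 mm behind the grasp point.
Start: joints at [-1.342, 0.423, 1.63, -0, 1.089, -0.019], TCP at [153.314, -605.887, 222.675] pointing down, gripper open.
Joint ranges: [-3, 3], [-0.9, 2.11], [0.09, 2.58], [-1.31, 4.45], [0.11, 2.69], [-2.54, 2.54]. Speed limits (rad/s): [2.39, 2.39, 3.01, 3.14, 3.14, 3.14].

INTERFACE

Orientations are given as a rotation vector (axis times angle).
In Python, from workcell import ctrl, eyes gives the robot as it stands.
- The arm moves only by the tool move_arm, never from a script. Its argument "deltas" is a list of rows, each a list of 6 numbers: the shift along the tool's x, y, z in mm, then the turn, a rotation vector about the tool's x, y, z in rad. A call has 1 to 5 rows; each row shifts and turns the pose as measured when the row begins, along the tool's axes as they then stand; what a row does not reach is not made up. A row lasts 1/12 s, in which the tool goes at most 41.7 mm and 7.16 degrees, less where a joint would pass 70% of its speed; a pose out of reach is approached as far as the arm can. A call is refused whole if a number of a shift passes 41.7 or a number of a turn 0.125, either way. A call with a gripper value outside its range is refused whole. "hand" is the closure, from -1 (fully open) to 1 (shut), set as the call begins (left out, the last holds). The fingers move at their own pace and stop on an object; the grip force is fixed at half the most. Time passes only in rows, so rows that do not move let the fingers close. It gives the time, the measured TCP pose, the force and the opening at its end, in the units of the state.
- ctrl.get_obs(): the state, without advancing time (a new reading comes with each control period).
- eyes.get_image(name): name is "scene" or "top"; returns a dict with "frame" (480x640x3 uint8, red, green, blue), "range_z" (480x640 float32, mm along the optical axis (not along the pixel's ray), 0 where there is no reading), "fx", "fy", "cx", "cy" (pixels), "D" ([k1, k2, p1, p2, k3] as OpenCV has them; the pictures are not rectified), "cam_to_world" (4x4, takes a point from camera to world coordinates). Camera axes: x right, y down, z forward; pixel columns grow to the right and rows downward; lengths in mm; the calibration is good to about 2 mm. A picture is of the moment at which its call begins.
- ctrl.close_job(): hands the job in, once; it reports no verdict.
The state is a dict: "t": time; "qpos": joint angles; "qvel": joint speeds; "joint_torque": joint torques, N m; "ee_pos": TCP position; "orientation": TCP orientation; "ft_force": force on the tool from outside, world axes, zero at the start; "moment": the same for the moment, N m; "width": finger opening in mm.
Only numpy, scipy, OpenCV 4.12 (cv2) and the standard library are available. Lean on these libraries where they do the work, as an engineer would, in place of code of your own. Each camera call takes 0.05 s, during which the arm holds its last target.

## Working session

There is one attempt and no reset: what is moved stays moved. The work goes in short steps, Python scripts to look and compute and a tool call to move; the robot and the scene stay as the last step left them, time stands still between calls to the robot, and variables do not carry over. Pictures are saved under pics/ and viewed, and the job is handed in when it is done.

Besides the shell and the picture viewer there is one more tool, called after "Emit:" in YAML: its name, and indented under it one key for each argument. move_arm: Moves the arm, as the interface text tells. Its arguments: {"type":"object","properties":{"deltas":{"type":"array"},"hand":{"type":"number"}},"required":["deltas"]}

```bash
mkdir -p pics; python3 - <<'E'
from workcell import ctrl, eyes
import cv2,pickle
print(ctrl.get_obs(), ctrl.hold_point_z)
for n in("scene","top"):
    d=eyes.get_image(n); pickle.dump(d,open(f"{n}0.pkl","wb"))
    cv2.imwrite(f"pics/{n}0.png",d["frame"][:,:,::-1]); print(n,d["fx"],d["D"],d["cam_to_world"])
E
```

```text
{'t': 0.0, 'qpos': array([-1.34200042e+00,  4.23847290e-01,  1.63068577e+00, -1.04174271e-05,
        1.08861465e+00, -1.89890247e-02]), 'qvel': array([-0.00151392,  0.00147015,  0.00126681, -0.00070629, -0.00138334,
       -0.00082976]), 'joint_torque': array([ 1.61989643e-03, -5.44624829e+01, -2.73665035e+01,  6.44472102e-02,
        2.27303297e-02, -1.27952330e-04]), 'ee_pos': array([ 153.18699297, -605.35632602,  221.89934217]), 'orientation': array([-3.11597814e+00, -3.88041263e-01,  2.70055276e-04]), 'ft_force': array([-0.43135158,  0.14309333,  0.1763262 ]), 'moment': array([-0.01112452, -0.03038078,  0.02597126]), 'width': 87.87484196821515} 18.700000000000003
scene 524.965425029213 [0.03430318 0.         0.         0.         0.        ] [[-4.17139385e-01  7.37053407e-01 -5.31739606e-01  1.06975998e+03]
 [ 9.08839213e-01  3.36711338e-01 -2.46245324e-01  1.59644630e+02]
 [-2.45320087e-03 -5.85984429e-01 -8.10318599e-01  8.86856925e+02]
 [ 0.00000000e+00  0.00000000e+00  0.00000000e+00  1.00000000e+00]]
top 474.051239091388 [-0.05772626  0.          0.          0.          0.        ] [[ 7.44303038e-03 -9.93171932e-01  1.16422138e-01  4.31139418e+02]
 [-9.99970593e-01 -7.60751139e-03 -9.68503792e-04 -1.06126890e+02]
 [ 1.84757352e-03 -1.16411506e-01 -9.93199349e-01  1.03317583e+03]
 [ 0.00000000e+00  0.00000000e+00  0.00000000e+00  1.00000000e+00]]
```

View pics/scene0.png

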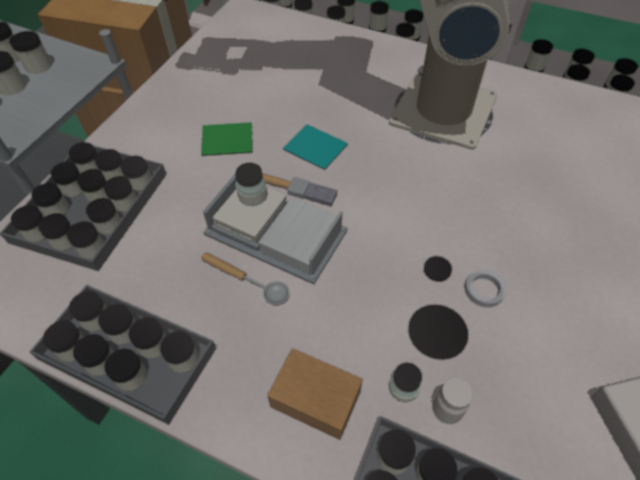

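View pics/top0.png

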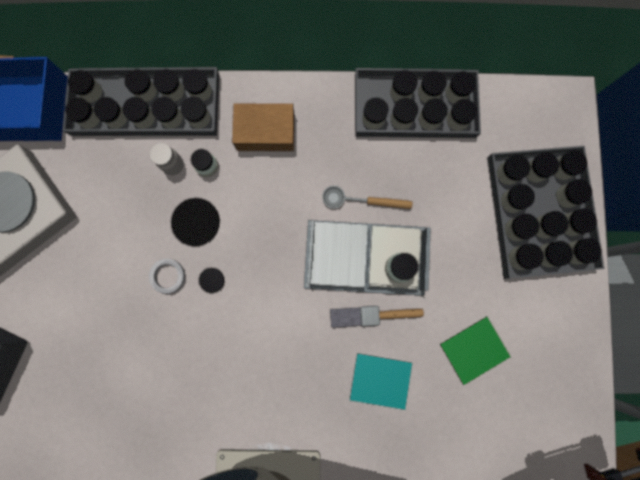

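The scene view shows the jar at about (250,180) on the stack and the pad at (438,331). In the top view the stand is centred near (367,258), the jar lid is at (403,266) and the pad at (195,222). The look-alikes are the green and turquoise sheets. Next I'll enlarge crops.

```bash
python3 - <<'E'
import cv2,pickle
t=pickle.load(open("top0.pkl","rb"))["frame"][:,:,::-1]; s=pickle.load(open("scene0.pkl","rb"))["frame"][:,:,::-1]
def c(im,u,v,w,h,k,n): cv2.imwrite(n,cv2.resize(im[v:v+h,u:u+w],None,fx=k,fy=k,interpolation=cv2.INTER_CUBIC))
c(t,295,210,150,100,5,"pics/ct.png"); c(s,195,155,160,120,5,"pics/cs.png")
c(t,130,180,110,80,5,"pics/ctp.png"); c(s,390,290,100,80,5,"pics/csp.png")
E
```

```text
(no output)
```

View pics/ct.png

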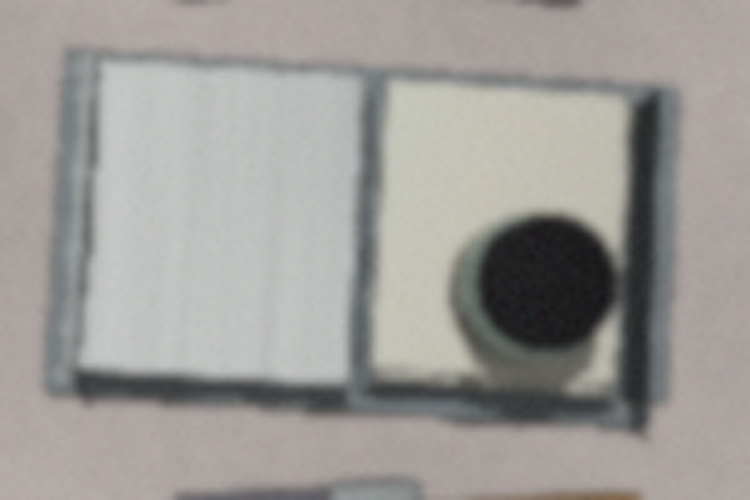

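View pics/cs.png

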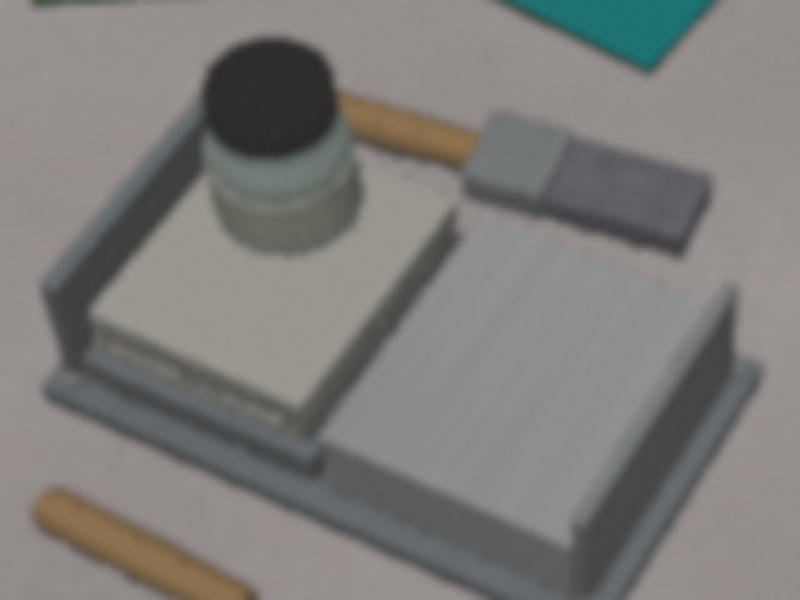

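View pics/ctp.png

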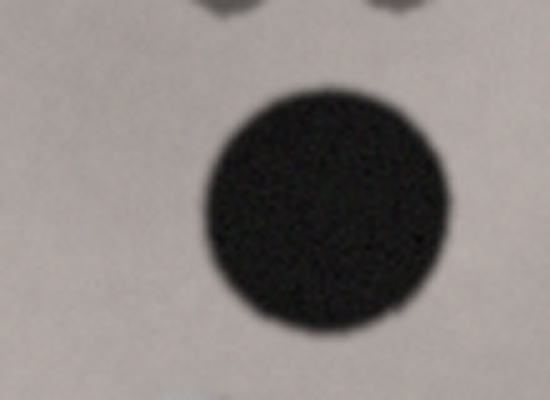

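View pics/csp.png

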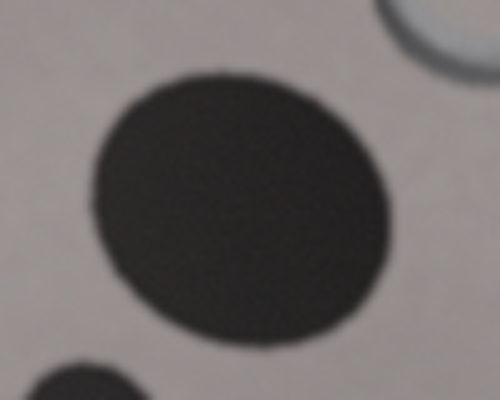

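```bash
cat > h.py <<'E'
import numpy as np,cv2,pickle
def ld(n): return pickle.load(open(n+".pkl","rb"))
def ray(d,uv):
    K=np.array([[d["fx"],0,d["cx"]],[0,d["fy"],d["cy"]],[0,0,1]]);T=np.array(d["cam_to_world"])
    p=cv2.undistortPoints(np.array([[uv]],float),K,np.array(d["D"]))[0,0]
    return T[:3,3]*1., T[:3,:3]@np.array([p[0],p[1],1])
def scale(d):
    T=np.array(d["cam_to_world"]).copy()
    if abs(T[2,3])<10: T[:3,3]*=1000
    d["cam_to_world"]=T; return d
def plane(d,uv,z):
    o,r=ray(d,uv); return o+r*(z-o[2])/r[2]
def tri(d1,a,d2,b):
    o1,r1=ray(d1,a);o2,r2=ray(d2,b)
    s=np.linalg.lstsq(np.c_[r1,-r2],o2-o1,rcond=None)[0]
    p,q=o1+s[0]*r1,o2+s[1]*r2; return (p+q)/2,np.linalg.norm(p-q)
def depthpt(d,u,v):
    z=np.median(d["range_z"][v-2:v+3,u-2:u+3]); o,r=ray(d,(u,v)); return o+r*z
E
python3 - <<'E'
from h import *
np.set_printoptions(precision=1,suppress=True)
t=scale(ld("top0"));s=scale(ld("scene0")); print(t["cam_to_world"][:3,3],t["range_z"][222,195])
T=lambda x,y,u=295,v=210:((x+.5)/5-.5+u,(y+.5)/5-.5+v)
S=lambda x,y,u=195,v=155:((x+.5)/5-.5+u,(y+.5)/5-.5+v)
for n,a,b in [("lid",(547,282),(270,92)),("tileA near",(385,80),(300,405)),("tileB",(632,95),(90,312)),("tileC",(370,378),(457,208)),
 ("shelf far-front",(366,72),(328,443)),]:
    print(n,*tri(t,T(*a),s,S(*b)), plane(t,T(*a),62 if 'tile' in n else 51))
print("pad",*tri(t,T(328,211,130,180),s,S(242,210,390,290)),plane(t,T(328,211,130,180),6))
for n,uv in [("lid",(404,266)),("tile",(385,240)),("shelf",(340,255)),("pad",(195,222)),("bench",(250,250))]: print(n,depthpt(t,*uv))
for n,uv in [("lid",(249,174)),("tile",(245,215)),("shelf",(300,230)),("pad",(438,331))]: print(n,depthpt(s,*uv))
# tile/shelf edges via plane
for n,c in [("tile",[(385,80),(632,95),(618,392),(370,378)]),("shelf",[(100,60),(366,72),(350,383),(80,372)])]:
    z=62 if n=="tile" else 51
    P=np.array([plane(t,T(*q),z) for q in c]);print(n,P,P.mean(0),[np.linalg.norm(P[i]-P[i-1]) for i in range(4)],np.degrees([np.arctan2(*(P[i]-P[i-1])[1::-1]) for i in range(4)]))
E
```

```text
[ 431.1 -106.1 1033.2] 1036.9606
lid [ 490.3 -267.8  128.4] 0.09476125866549422 [ 495.4 -281.6   51. ]
tileA near [ 578.3 -213.7   61. ] 0.6156671487210025 [ 578.  -213.3   62. ]
tileB [ 572.2 -315.1   59.3] 3.1823294384733303 [ 572.6 -316.    62. ]
tileC [ 455.4 -208.3   50.3] 1.0290937037785 [ 454.9 -206.6   62. ]
shelf far-front [ 582.4 -204.3   46.8] 5.810932485354615 [ 583.  -206.6   51. ]
pad [593.  171.2  -1.7] 1.9215389897007478 [592.  168.2   6. ]
lid [ 490.  -266.8  133.6]
tile [ 548.3 -241.1   60.7]
shelf [ 517.5 -148.5   49.3]
pad [591.8 169.1   4.5]
bench [531.4  46.8  -1.3]
lid [ 496.7 -262.6  134.1]
tile [ 542.3 -255.7   62.2]
shelf [ 523.1 -143.1   51.4]
pad [596.2 171.6   7.3]
tile [[ 578.  -213.3   62. ]
 [ 572.6 -316.    62. ]
 [ 449.8 -308.3   62. ]
 [ 454.9 -206.6   62. ]] [ 513.8 -261.1   62. ] [np.float64(123.29632608266895), np.float64(102.86079483663984), np.float64(123.04114933912538), np.float64(101.7921939564875)] [ -3.1 -93.  176.4  87.1]
shelf [[ 587.2  -95.    51. ]
 [ 583.  -206.6   51. ]
 [ 453.  -199.4   51. ]
 [ 456.8  -87.9   51. ]] [ 520.  -147.2   51. ] [np.float64(130.60637077645742), np.float64(111.65430534304843), np.float64(130.1412351924358), np.float64(111.62621369083755)] [ -3.1 -92.2 176.9  88.1]
```

```bash
cat >> h.py <<'E'
from scipy.spatial.transform import Rotation as Ro
def goto(x,y,z,yaw=None):
    from workcell import ctrl
    o=ctrl.get_obs(); R=Ro.from_rotvec(o["orientation"]).as_matrix()
    d=R.T@(np.array([x,y,z])-o["ee_pos"])
    cy=np.arctan2(R[1,0],R[0,0])
    print("t",round(o["t"],2),"pos",o["ee_pos"].round(1),"toolxyaw %.3f"%cy,"tilt",R[:,2].round(3),"F",o["ft_force"].round(1),"w",round(o["width"],1),"q1,6",o["qpos"][[0,5]].round(2))
    print("tool delta",d.round(1), "turn",None if yaw is None else (Ro.from_matrix(R).inv()*Ro.from_matrix(np.array([[np.cos(yaw),np.sin(yaw),0],[np.sin(yaw),-np.cos(yaw),0],[0,0,-1]]))).as_rotvec().round(3))
E
python3 - <<'E'
from h import *
t=scale(ld("top0"));s=scale(ld("scene0"))
print(plane(t,(404.4,266.4),134).round(1), plane(s,((270.5)/5-.5+195,92.5/5-.5+155),134).round(1))
goto(491,-266,200,1.52)
E
```

```text
[ 489.2 -267.5  134. ] [ 494.7 -264.7  134. ]
t 0.1 pos [ 153.2 -605.4  222. ] toolxyaw 0.248 tilt [-0.     0.001 -1.   ] F [ 0.2  0.2 -0.1] w 87.9 q1,6 [-1.34 -0.02]
tool delta [ 410.7 -246.2   22.3] turn [-1.000e-03 -1.000e-03 -1.272e+00]
```

Emit:
move_arm:
  deltas:
    - [0, 0, 0, 0, 0, -0.12]
    - [0, 0, 0, 0, 0, -0.12]
    - [0, 0, 0, 0, 0, -0.12]
    - [0, 0, 0, 0, 0, -0.12]
    - [0, 0, 0, 0, 0, -0.12]
  hand: -1

```text
t: 0.52
ee_pos: [152.8, -603.8, 219.6]
orientation: [-2.845, -1.319, -0.002]
ft_force: [-0.9, -1.1, -0.7]
width: 87.5
```

Emit:
move_arm:
  deltas:
    - [0, 0, 0, 0, 0, -0.12]
    - [0, 0, 0, 0, 0, -0.12]
    - [0, 0, 0, 0, 0, -0.12]
    - [0, 0, 0, 0, 0, -0.12]
    - [0, 0, 0, 0, 0, -0.12]

```text
t: 0.93
ee_pos: [152.5, -602.1, 217.2]
orientation: [-2.299, -2.127, -0.008]
ft_force: [-0.0, -0.1, 0.9]
width: 87.5
```

```bash
python3 -c "
from h import *
goto(491,-266,200,1.52)"
```

```text
t 0.93 pos [ 152.5 -602.1  217.2] toolxyaw 1.493 tilt [-0.002  0.011 -1.   ] F [-0.  -0.1  0.9] w 87.5 q1,6 [-1.34 -1.26]
tool delta [361.1 311.6  19.9] turn [-0.003 -0.01  -0.027]
```

Emit:
move_arm:
  deltas:
    - [30, 26, -2, 0, -0.01, -0.027]
    - [30, 26, -2, 0, 0, 0]
    - [30, 26, -2, 0, 0, 0]
    - [30, 26, -2, 0, 0, 0]
    - [30, 26, -2, 0, 0, 0]

```text
t: 1.35
ee_pos: [288.4, -458.5, 224.4]
orientation: [-2.275, -2.161, 0.005]
ft_force: [0.8, -0.3, 0.2]
width: 88.0
```

Emit:
move_arm:
  deltas:
    - [30, 26, -1, 0, 0, 0]
    - [30, 26, -1, 0, 0, 0]
    - [30, 26, -1, 0, 0, 0]
    - [30, 26, 0, 0, 0, 0]
    - [30, 26, 0, 0, 0, 0]

```text
t: 1.77
ee_pos: [430.3, -306.9, 226.5]
orientation: [-2.276, -2.158, 0.005]
ft_force: [0.1, -0.5, -0.1]
width: 87.7
```

```bash
python3 -c "
from h import *
goto(491,-266,170,1.52)"
```

```text
t 1.77 pos [ 430.3 -306.9  226.5] toolxyaw 1.517 tilt [-0.006  0.002 -1.   ] F [ 0.1 -0.5 -0.1] w 87.7 q1,6 [-0.64 -0.59]
tool delta [44.  58.8 56.2] turn [-0.006 -0.001 -0.003]
```

Emit:
move_arm:
  deltas:
    - [15, 20, 5, -0.006, 0, 0]
    - [15, 20, 12, 0, 0, 0]
    - [12, 15, 13, 0, 0, 0]
    - [2, 3, 13, 0, 0, 0]
    - [0, 0, 10, 0, 0, 0]

```text
t: 2.18
ee_pos: [499.4, -256.8, 173.4]
orientation: [2.267, 2.169, 0.006]
ft_force: [0.5, -1.0, -0.4]
width: 88.0
```

```bash
python3 - <<'E'
from h import *
goto(491,-266,82,1.52)
from workcell import eyes
d=eyes.get_image("top"); s=eyes.get_image("scene")
a=cv2.resize(d["frame"][170:330,280:480,::-1],None,fx=2,fy=2,interpolation=2); b=cv2.resize(s["frame"][100:260,150:350,::-1],None,fx=2,fy=2,interpolation=2)
cv2.imwrite("pics/g1.png",np.hstack([a,b]))
E
```

```text
t 2.18 pos [ 499.4 -256.8  173.4] toolxyaw 1.527 tilt [ 0.005  0.    -1.   ] F [ 0.5 -1.  -0.4] w 88.0 q1,6 [-0.5  -0.46]
tool delta [-9.6 -8.5 91.4] turn [ 0.005 -0.     0.007]
```

View pics/g1.png

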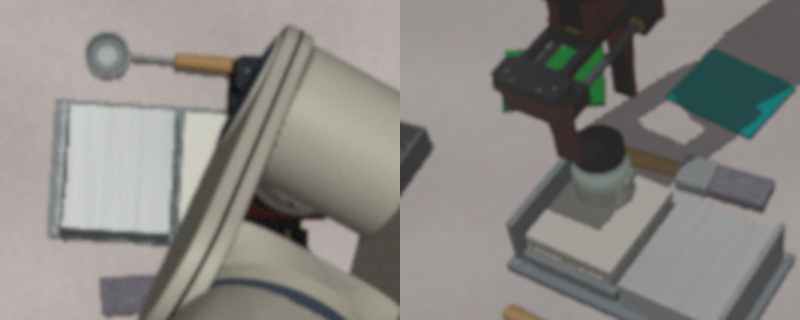

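The right panel shows the open fingers straddling above the lid at (600,150), with the jaws along the stand's x. I'll correct the overshoot and then descend.

Emit:
move_arm:
  deltas:
    - [-5, -4, 0, 0.005, 0, 0]
    - [-4, -4, 0, 0, 0, 0]
    - [0, 0, 10, 0, 0, 0]
    - [0, 0, 14, 0, 0, 0]
    - [0, 0, 14, 0, 0, 0]

```text
t: 2.7
ee_pos: [488.1, -271.2, 137.5]
orientation: [2.273, 2.162, 0.001]
ft_force: [-0.5, -0.1, -0.3]
width: 87.8
```

```bash
python3 -c "
from h import *
goto(491,-266,82,1.52)"
```

```text
t 2.7 pos [ 488.1 -271.2  137.5] toolxyaw 1.521 tilt [ 0.003 -0.003 -1.   ] F [-0.5 -0.1 -0.3] w 87.8 q1,6 [-0.53 -0.48]
tool delta [ 5.4  2.5 55.5] turn [0.004 0.002 0.001]
```

Emit:
move_arm:
  deltas:
    - [4, 2, 0, 0.003, 0, 0]
    - [0, 1, 8, 0, 0, 0]
    - [0, 0, 10, 0, 0, 0]
    - [0, 0, 10, 0, 0, 0]
    - [0, 0, 9, 0, 0, 0]

```text
t: 3.12
ee_pos: [490.5, -269.5, 98.5]
orientation: [2.278, 2.157, -0.001]
ft_force: [-0.1, 0.3, 0.6]
width: 88.2
```

```bash
python3 -c "
from h import *
goto(491,-266,82,1.52)"
```

```text
t 3.12 pos [ 490.5 -269.5   98.5] toolxyaw 1.516 tilt [ 0.002 -0.004 -1.   ] F [-0.1  0.3  0.6] w 88.2 q1,6 [-0.52 -0.47]
tool delta [ 3.6  0.2 16.5] turn [ 0.002  0.004 -0.004]
```

Emit:
move_arm:
  deltas:
    - [4, 0, 5, 0.002, 0.004, 0]
    - [0, 0, 5, 0, 0, 0]
    - [0, 0, 3, 0, 0, 0]
    - [0, 0, 0, 0, 0, 0]

```text
t: 3.45
ee_pos: [489.6, -264.2, 81.5]
orientation: [-2.278, -2.157, 0.001]
ft_force: [1.1, 0.6, 0.0]
width: 87.9
```

```bash
python3 - <<'E'
from h import *
goto(491,-266,82,1.52)
from workcell import eyes
s=eyes.get_image("scene")
b=cv2.resize(s["frame"][100:250,170:350,::-1],None,fx=4,fy=4,interpolation=2)
cv2.imwrite("pics/g2.png",b)
E
```

```text
t 3.45 pos [ 489.6 -264.2   81.5] toolxyaw 1.517 tilt [-0.003  0.003 -1.   ] F [1.1 0.6 0. ] w 87.9 q1,6 [-0.52 -0.46]
tool delta [-1.7  1.5 -0.5] turn [-0.003 -0.003 -0.003]
```

View pics/g2.png

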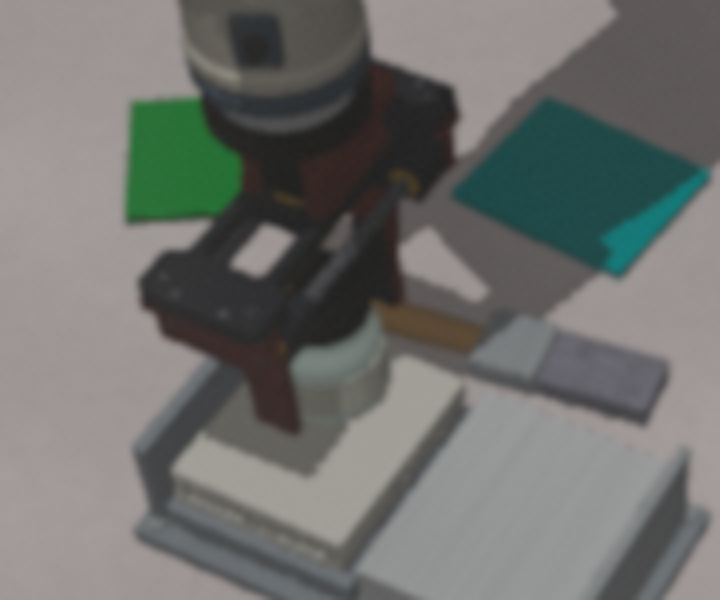

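The fingers straddle the jar at about (340,380), just above the tile. I'll close now.

Emit:
move_arm:
  deltas:
    - [0, 1, -0.3, 0, 0, 0]
    - [0, 0, -0.3, 0, 0, 0]
    - [0, 0, -0.3, 0, 0, 0]
    - [0, 0, -0.3, 0, 0, 0]
    - [0, 0, -0.3, 0, 0, 0]
  hand: 1

```text
t: 3.92
ee_pos: [491.7, -264.9, 84.7]
orientation: [-2.279, -2.159, -0.001]
ft_force: [-0.6, -0.0, -1.4]
width: 59.2
```

Emit:
move_arm:
  deltas:
    - [0, 0, -0.3, 0, 0, 0]
    - [0, 0, -0.3, 0, 0, 0]
    - [0, 0, -0.3, 0, 0, 0]

```text
t: 4.17
ee_pos: [491.4, -264.7, 85.7]
orientation: [-2.279, -2.159, -0.0]
ft_force: [0.0, 0.2, -2.8]
width: 59.2
```

Emit:
move_arm:
  deltas:
    - [0, 0, -3, 0, 0, 0]
    - [0, 0, -6, 0, 0, 0]
    - [0, 0, -10, 0, 0, 0]
    - [0, 0, -12, 0, 0, 0]
    - [0, 0, -12, 0, 0, 0]

```text
t: 4.58
ee_pos: [489.5, -263.7, 129.4]
orientation: [-2.275, -2.155, 0.002]
ft_force: [0.2, 0.1, -2.0]
width: 58.9
```

```bash
python3 - <<'E'
from h import *
goto(593.5,170,120,1.52)
from workcell import eyes
s=eyes.get_image("scene")
b=cv2.resize(s["frame"][100:250,170:350,::-1],None,fx=4,fy=4,interpolation=2)
cv2.imwrite("pics/g3.png",b)
E
```

```text
t 4.58 pos [ 489.5 -263.7  129.4] toolxyaw 1.517 tilt [-0.006  0.005 -1.   ] F [ 0.2  0.1 -2. ] w 58.9 q1,6 [-0.52 -0.46]
tool delta [438.7  80.4  10.7] turn [-0.007 -0.004 -0.003]
```

View pics/g3.png

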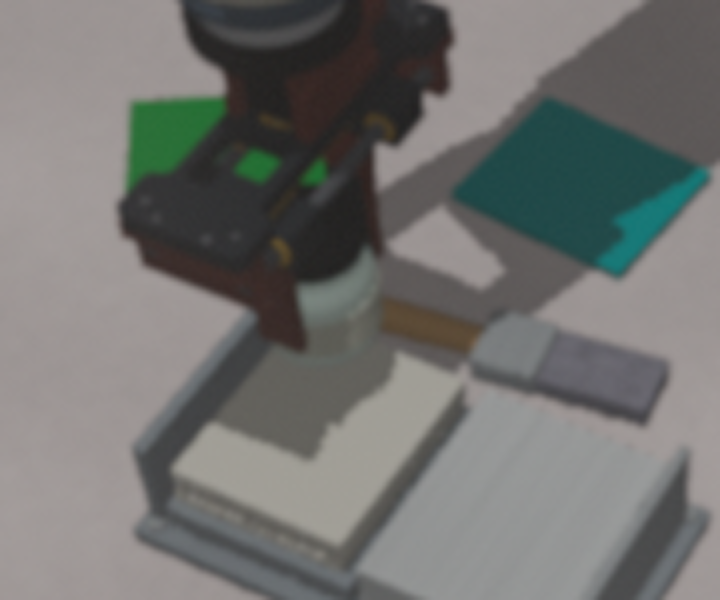

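The jar is lifted, at about (340,310), and the tile is unmoved. I'll carry it to the pad smoothly.

Emit:
move_arm:
  deltas:
    - [3, 0, -8, 0, 0, 0]
    - [8, 1, -6, 0, 0, 0]
    - [13, 2, -3, 0, 0, 0]
    - [18, 3, -1, 0, 0, 0]
    - [22, 4, -1, 0, 0, 0]

```text
t: 5.05
ee_pos: [505.3, -200.4, 155.1]
orientation: [2.286, 2.154, 0.001]
ft_force: [0.4, 0.1, -2.7]
width: 59.2
```

Emit:
move_arm:
  deltas:
    - [24, 5, -1, 0, 0, 0]
    - [24, 5, -1, 0, 0, 0]
    - [24, 5, -1, 0, 0, 0]
    - [24, 5, -1, 0, 0, 0]
    - [24, 5, -1, 0, 0, 0]

```text
t: 5.47
ee_pos: [536.7, -71.4, 160.7]
orientation: [-2.286, -2.152, -0.001]
ft_force: [1.1, 0.5, -1.9]
width: 59.2
```

Emit:
move_arm:
  deltas:
    - [24, 5, 0, 0, 0, 0]
    - [24, 5, 0, 0, 0, 0]
    - [24, 5, 0, 0, 0, 0]
    - [24, 5, 0, 0, 0, 0]
    - [20, 4, 0, 0, 0, 0]

```text
t: 5.88
ee_pos: [565.5, 56.0, 160.9]
orientation: [-2.28, -2.154, 0.001]
ft_force: [0.1, 0.1, -1.7]
width: 59.3
```

```bash
python3 -c "
from h import *
goto(593.5,170,110,1.52)"
```

```text
t 5.88 pos [565.5  56.  160.9] toolxyaw 1.514 tilt [-0.004  0.003 -1.   ] F [ 0.1  0.1 -1.7] w 59.3 q1,6 [0.08 0.13]
tool delta [115.3  21.6  51.1] turn [-0.004 -0.003 -0.006]
```

Emit:
move_arm:
  deltas:
    - [22, 4, 3, 0, 0, 0]
    - [22, 4, 6, 0, 0, 0]
    - [20, 4, 8, 0, 0, 0]
    - [16, 3, 8, 0, 0, 0]
    - [10, 2, 8, 0, 0, 0]

```text
t: 6.3
ee_pos: [585.8, 158.3, 128.6]
orientation: [-2.275, -2.16, -0.002]
ft_force: [0.3, 1.1, -1.5]
width: 59.1
```

Emit:
move_arm:
  deltas:
    - [5, 1, 4, 0, 0, 0]
    - [0, 0, 0, 0, 0, 0]

```text
t: 6.47
ee_pos: [585.2, 166.7, 122.3]
orientation: [-2.269, -2.163, 0.002]
ft_force: [-0.2, -0.2, -1.4]
width: 58.9
```

```bash
python3 - <<'E'
from h import *
goto(593.5,170,35,1.52)
from workcell import eyes
s=eyes.get_image("scene")
b=cv2.resize(s["frame"][230:430,360:560,::-1],None,fx=3,fy=3,interpolation=2)
cv2.imwrite("pics/g4.png",b)
E
```

```text
t 6.47 pos [585.2 166.7 122.3] toolxyaw 1.523 tilt [-0.006  0.004 -1.   ] F [-0.2 -0.2 -1.4] w 58.9 q1,6 [0.26 0.3 ]
tool delta [ 3.4  8.7 87.2] turn [-0.006 -0.004  0.003]
```

View pics/g4.png

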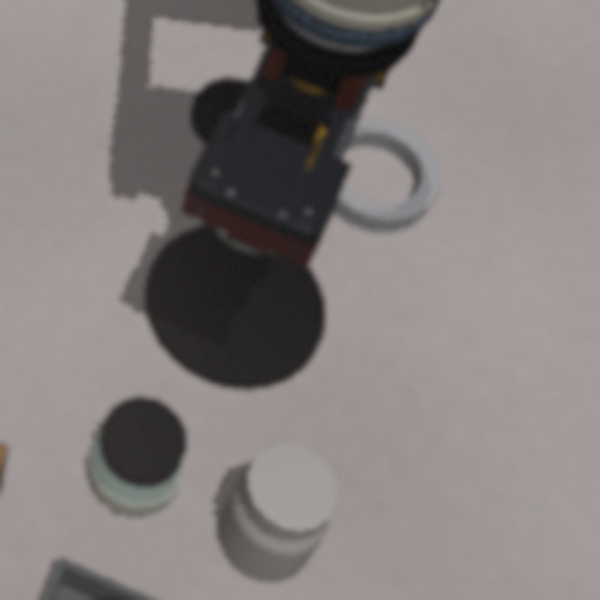

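The jar is held above the pad, the pad centred near (236,306) in the crop. The spare lid at (222,110) and the tape at (385,180) are on the near side, clear of the fingers. I'll correct and descend.

Emit:
move_arm:
  deltas:
    - [2, 4, 6, -0.003, 0, 0]
    - [1, 4, 10, 0, 0, 0]
    - [0, 1, 14, 0, 0, 0]
    - [0, 0, 14, 0, 0, 0]
    - [0, 0, 12, 0, 0, 0]

```text
t: 6.93
ee_pos: [598.0, 166.3, 66.8]
orientation: [-2.278, -2.162, -0.01]
ft_force: [0.3, -0.5, -2.5]
width: 59.0
```

```bash
python3 -c "
from h import *
goto(593.5,170,35,1.52)"
```

```text
t 6.93 pos [598.  166.3  66.8] toolxyaw 1.519 tilt [ 0.005  0.005 -1.   ] F [ 0.3 -0.5 -2.5] w 59.0 q1,6 [0.25 0.3 ]
tool delta [ 3.3 -4.8 31.8] turn [ 0.004 -0.005 -0.001]
```

Emit:
move_arm:
  deltas:
    - [2, -3, 8, 0.004, -0.005, 0]
    - [1, -1, 8, 0, 0, 0]
    - [0, 0, 6, 0, 0, 0]
    - [0, 0, 3, 0, 0, 0]
    - [0, 0, 1, 0, 0, 0]

```text
t: 7.35
ee_pos: [592.6, 167.3, 35.0]
orientation: [-2.281, -2.158, 0.007]
ft_force: [1.0, -0.5, -2.5]
width: 59.2
```

```bash
python3 -c "
from h import *
goto(593.5,170,30,1.52)"
```

```text
t 7.35 pos [592.6 167.3  35. ] toolxyaw 1.516 tilt [-0.005 -0.002 -1.   ] F [ 1.  -0.5 -2.5] w 59.2 q1,6 [0.26 0.31]
tool delta [2.7 0.8 5. ] turn [-0.004  0.002 -0.004]
```

Emit:
move_arm:
  deltas:
    - [1, 0, 1.5, 0, 0, 0]
    - [0, 0, 1, 0, 0, 0]
    - [0, 0, 1, 0, 0, 0]

```text
t: 7.6
ee_pos: [593.3, 168.6, 31.9]
orientation: [-2.281, -2.159, 0.005]
ft_force: [0.3, -0.3, -0.7]
width: 59.2
```

Emit:
move_arm:
  deltas:
    - [0, 0, 0.8, 0, 0, 0]
    - [0, 0, 0.5, 0, 0, 0]

```text
t: 7.77
ee_pos: [593.9, 168.8, 31.2]
orientation: [-2.281, -2.159, 0.003]
ft_force: [-0.2, -0.5, -1.2]
width: 59.2
```

Emit:
move_arm:
  deltas:
    - [0, 0, 0.8, 0, 0, 0]
    - [0, 0, 0.8, 0, 0, 0]

```text
t: 7.93
ee_pos: [594.3, 169.0, 30.1]
orientation: [2.282, 2.16, -0.002]
ft_force: [1.0, 0.0, -1.9]
width: 59.2
```

Emit:
move_arm:
  deltas:
    - [0, 0, 0.8, 0, 0, 0]
    - [0, 0, 0.8, 0, 0, 0]

```text
t: 8.1
ee_pos: [594.5, 169.0, 28.7]
orientation: [2.281, 2.159, -0.001]
ft_force: [-2.5, -2.0, 9.1]
width: 58.8
```

Contact, at +9 N. I'll hold, then open.

Emit:
move_arm:
  deltas:
    - [0, 0, -0.3, 0, 0, 0]
    - [0, 0, -0.2, 0, 0, 0]

```text
t: 8.27
ee_pos: [594.5, 169.0, 29.2]
orientation: [2.281, 2.159, -0.001]
ft_force: [0.6, 0.9, -3.1]
width: 59.2
```

Emit:
move_arm:
  deltas:
    - [0, 0, -0.2, 0, 0, 0]
    - [0, 0, -0.2, 0, 0, 0]
    - [0, 0, -0.2, 0, 0, 0]
    - [0, 0, -0.2, 0, 0, 0]
    - [0, 0, -0.2, 0, 0, 0]
  hand: -1

```text
t: 8.68
ee_pos: [595.4, 169.3, 31.1]
orientation: [2.281, 2.159, 0.002]
ft_force: [-0.9, 0.3, -0.3]
width: 86.8
```

```bash
python3 - <<'E'
from h import *
goto(593.5,170,35,1.52)
from workcell import eyes
s=eyes.get_image("scene")
b=cv2.resize(s["frame"][230:430,360:560,::-1],None,fx=3,fy=3,interpolation=2)
cv2.imwrite("pics/g5.png",b)
E
```

```text
t 8.68 pos [595.4 169.3  31.1] toolxyaw 1.516 tilt [ 0.002 -0.    -1.   ] F [-0.9  0.3 -0.3] w 86.8 q1,6 [0.26 0.31]
tool delta [ 0.6 -2.  -3.9] turn [ 0.002  0.    -0.004]
```

View pics/g5.png

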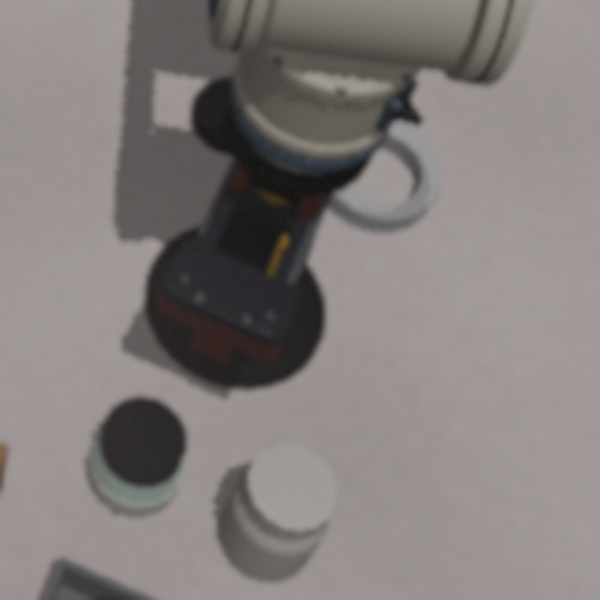

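The gripper hides the jar but the fingers are fully open. I'll rise straight up.

Emit:
move_arm:
  deltas:
    - [0, -1, -3, 0, 0, 0]
    - [0, 0, -6, 0, 0, 0]
    - [0, 0, -12, 0, 0, 0]
    - [0, 0, -16, 0, 0, 0]
    - [0, 0, -18, 0, 0, 0]

```text
t: 9.15
ee_pos: [591.6, 168.7, 86.5]
orientation: [-2.28, -2.158, 0.008]
ft_force: [0.2, 0.3, 0.4]
width: 87.8
```

Emit:
move_arm:
  deltas:
    - [0, 0, -20, 0, 0, 0]
    - [0, 0, -20, 0, 0, 0]
    - [0, 0, -20, 0, 0, 0]
    - [-10, 0, -15, 0, 0, 0]
    - [-20, -4, 0, 0, 0, 0]

```text
t: 9.57
ee_pos: [589.2, 141.7, 174.6]
orientation: [2.277, 2.161, 0.007]
ft_force: [-0.4, -0.9, -0.3]
width: 87.7
```

Emit:
move_arm:
  deltas:
    - [-30, -5, 0, 0, 0, 0]
    - [-35, -6, 0, 0, 0, 0]
    - [-35, -6, 0, 0, 0, 0]
    - [-35, -6, 0, 0, 0, 0]
    - [-35, -6, 0, 0, 0, 0]
  hand: 1

```text
t: 9.98
ee_pos: [553.1, -28.6, 183.2]
orientation: [2.262, 2.164, 0.023]
ft_force: [0.5, -1.0, 0.4]
width: 57.9
```

```bash
python3 - <<'E'
from h import *
goto(515,-260,120,1.52)
from workcell import eyes
for n in("scene","top"):
    d=eyes.get_image(n); pickle.dump(d,open(f"{n}1.pkl","wb"))
    cv2.imwrite(f"pics/{n}1.png",d["frame"][:,:,::-1])
    f=d["frame"][:,:,::-1]
    b=f[230:430,360:560] if n=="scene" else f[130:330,120:320]
    c=b if n=="scene" else np.hstack([c,b])
cv2.imwrite("pics/g6.png",cv2.resize(c,None,fx=2,fy=2,interpolation=2))
E
```

```text
t 9.98 pos [553.1 -28.6 183.2] toolxyaw 1.527 tilt [ 0.018  0.003 -1.   ] F [ 0.5 -1.   0.4] w 57.9 q1,6 [-0.08 -0.03]
tool delta [-233.1  -28.9   61.9] turn [ 0.018 -0.003  0.007]
```

View pics/g6.png

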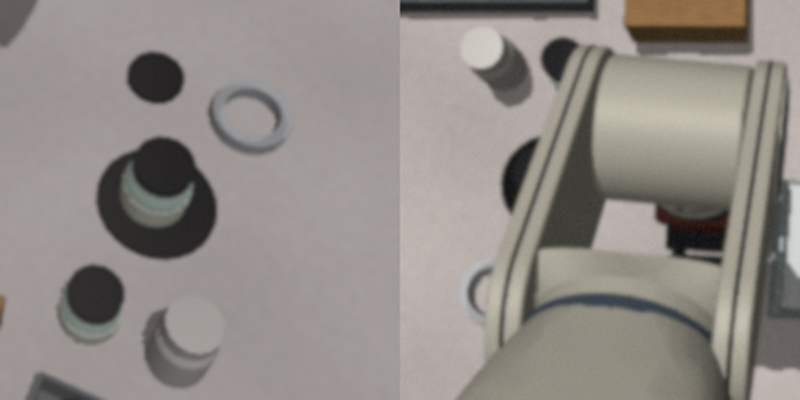

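View pics/top1.png

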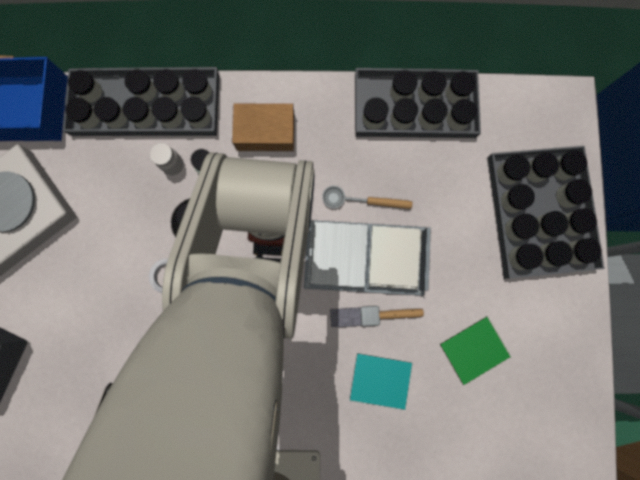

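The jar stands upright, centred on the pad (crop (158,190), pad centre (157,203)). The tile is now fully visible in the top view, so I'll zoom in on it.

```bash
python3 - <<'E'
from h import *
t=ld("top1")["frame"][:,:,::-1]; s=ld("scene1")["frame"][:,:,::-1]
cv2.imwrite("pics/ct1.png",cv2.resize(t[215:300,300:440],None,fx=5,fy=5,interpolation=2))
cv2.imwrite("pics/cs1.png",cv2.resize(s[160:280,195:355],None,fx=5,fy=5,interpolation=2))
E
```

```text
(no output)
```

View pics/ct1.png

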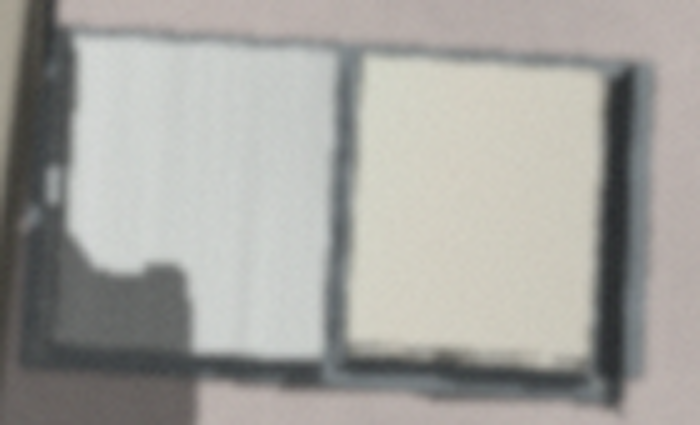

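View pics/cs1.png

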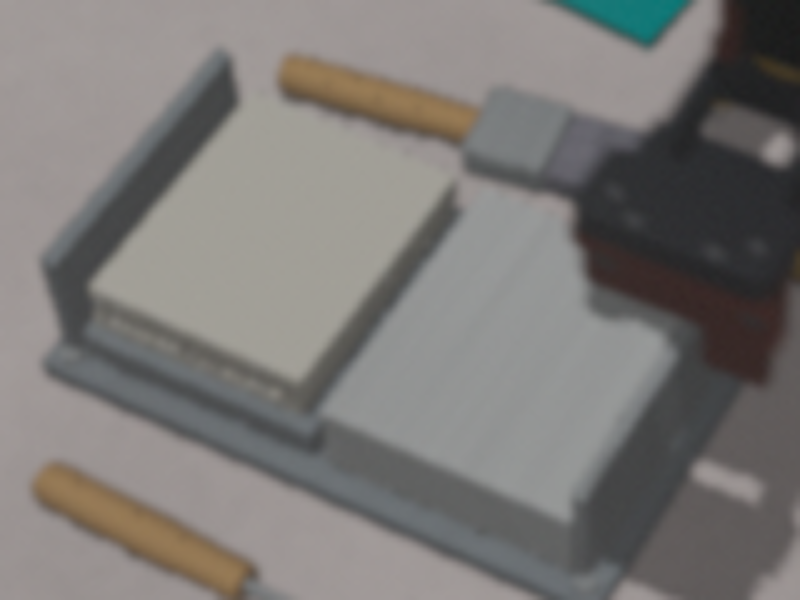

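```bash
python3 - <<'E'
from h import *
np.set_printoptions(precision=1,suppress=True)
t=scale(ld("top1"));s=scale(ld("scene1"))
T=lambda x,y,u=300,v=215:((x+.5)/5-.5+u,(y+.5)/5-.5+v)
S=lambda x,y,u=195,v=160:((x+.5)/5-.5+u,(y+.5)/5-.5+v)
tc=[(362,55),(604,70),(590,363),(347,348)]; sc=[(300,383),(90,287),(240,100),(457,178)]
Q=np.array([tri(t,T(*a),s,S(*b))[0] for a,b in zip(tc,sc)]);print(Q,Q.mean(0))
for d,F,c in((t,T,tc),(s,S,sc)):
    P=np.array([plane(d,F(*q),62) for q in c]);print(P.mean(0),[np.linalg.norm(P[i]-P[i-1]).round(1) for i in range(4)],np.degrees([np.arctan2(*(P[i]-P[i-1])[1::-1]) for i in range(4)]))
P=np.array([plane(t,T(*q),51) for q in [(75,35),(340,48),(326,357)]]);print(P,np.degrees([np.arctan2(*(P[i]-P[i-1])[1::-1]) for i in (1,2)]))
P=np.array([plane(s,S(*q),51) for q in [(325,412),(582,520)]]);print(P)
# jar lid & pad
# pixel of jar lid scene1 
print(plane(s,((163)/2+360,(163)/2+230),78),plane(s,((157)/2+360,(203)/2+230),6))
E
```

```text
[[ 578.4 -214.4   58.9]
 [ 572.4 -314.3   59.8]
 [ 452.6 -311.4   51. ]
 [ 457.  -207.9   55.5]] [ 515.1 -262.    56.3]
[ 514.7 -260.8   62. ] [np.float64(121.3), np.float64(100.8), np.float64(121.4), np.float64(99.8)] [ -3.2 -93.1 176.3  86.8]
[ 519.2 -259.3   62. ] [np.float64(118.7), np.float64(99.3), np.float64(112.2), np.float64(102.6)] [ -3.9 -93.9 177.7  89.8]
[[ 587.2  -95.    51. ]
 [ 582.6 -206.2   51. ]
 [ 453.5 -199.9   51. ]] [-92.4 177.2]
[[ 581.9 -202.2   51. ]
 [ 585.6  -89.3   51. ]]
[596.5 165.2  78. ] [596.1 172.8   6. ]
```

Emit:
move_arm:
  deltas:
    - [-30, -4, 0, 0.018, 0, 0.005]
    - [-30, -4, 0, 0, 0, 0]
    - [-30, -4, 1, 0, 0, 0]
    - [-30, -4, 2, 0, 0, 0]
    - [-28, -4, 4, 0, 0, 0]
  hand: 1

```text
t: 10.5
ee_pos: [526.7, -178.2, 181.7]
orientation: [2.275, 2.163, 0.011]
ft_force: [0.1, 0.2, 0.3]
width: 16.7
```

```bash
python3 -c "
from h import *
goto(516,-260.5,90,1.522)"
```

```text
t 10.5 pos [ 526.7 -178.2  181.7] toolxyaw 1.521 tilt [ 0.007  0.003 -1.   ] F [0.1 0.2 0.3] w 16.7 q1,6 [-0.35 -0.3 ]
tool delta [-83.   -7.2  91.4] turn [ 0.006 -0.003 -0.001]
```

Emit:
move_arm:
  deltas:
    - [-22, -2, 8, 0.006, 0, 0]
    - [-22, -2, 14, 0, 0, 0]
    - [-16, -1, 16, 0, 0, 0]
    - [-8, -1, 16, 0, 0, 0]
    - [-1, 0, 10, 0, 0, 0]

```text
t: 10.92
ee_pos: [520.9, -253.3, 122.6]
orientation: [2.274, 2.155, 0.011]
ft_force: [-0.3, 0.5, -0.5]
width: 0.6
```

Emit:
move_arm:
  deltas:
    - [0, 0, 5, 0, 0, 0]
    - [0, 0, 2, 0, 0, 0]

```text
t: 11.08
ee_pos: [520.9, -252.2, 114.6]
orientation: [2.276, 2.155, 0.011]
ft_force: [0.0, 0.8, -0.1]
width: 0.3
```

```bash
python3 -c "
from h import *
goto(516,-260.5,68,1.522)"
```

```text
t 11.08 pos [ 520.9 -252.2  114.6] toolxyaw 1.516 tilt [ 0.01  -0.001 -1.   ] F [ 0.   0.8 -0.1] w 0.3 q1,6 [-0.47 -0.42]
tool delta [-8.5 -4.9 46.6] turn [ 0.01   0.    -0.006]
```

Emit:
move_arm:
  deltas:
    - [-4, -3, 5, 0.01, 0, -0.006]
    - [-3, -1, 8, 0, 0, 0]
    - [-1, 0, 10, 0, 0, 0]
    - [0, 0, 9, 0, 0, 0]
    - [0, 0, 5, 0, 0, 0]

```text
t: 11.5
ee_pos: [518.9, -258.4, 77.4]
orientation: [2.267, 2.17, 0.002]
ft_force: [0.8, -0.1, 0.1]
width: 0.8
```

```bash
python3 -c "
from h import *
goto(516,-260.5,65,1.522)"
```

```text
t 11.5 pos [ 518.9 -258.4   77.4] toolxyaw 1.527 tilt [ 0.003 -0.002 -1.   ] F [ 0.8 -0.1  0.1] w 0.8 q1,6 [-0.48 -0.44]
tool delta [-2.2 -2.9 12.4] turn [0.003 0.002 0.005]
```

Emit:
move_arm:
  deltas:
    - [-2, -2, 4, 0.003, 0.002, 0.003]
    - [0, -0.5, 3, 0, 0, 0]
    - [0, 0, 2, 0, 0, 0]
    - [0, 0, 1, 0, 0, 0]

```text
t: 11.83
ee_pos: [515.3, -259.7, 64.6]
orientation: [-2.271, -2.167, 0.001]
ft_force: [0.7, -0.1, -0.5]
width: 0.3
```

```bash
python3 -c "
from h import *
goto(516,-260.5,62,1.522)"
```

```text
t 11.83 pos [ 515.3 -259.7   64.6] toolxyaw 1.524 tilt [-0.003  0.002 -1.   ] F [ 0.7 -0.1 -0.5] w 0.3 q1,6 [-0.49 -0.44]
tool delta [-0.8  0.8  2.6] turn [-0.003 -0.002  0.002]
```

Emit:
move_arm:
  deltas:
    - [0, 0, 0.6, 0, 0, 0]
    - [0, 0, 0.5, 0, 0, 0]

```text
t: 12.0
ee_pos: [515.3, -259.8, 63.4]
orientation: [-2.271, -2.166, 0.001]
ft_force: [-0.4, -0.3, 0.3]
width: 0.3
```

Emit:
move_arm:
  deltas:
    - [0, 0, 0.4, 0, 0, 0]

```text
t: 12.08
ee_pos: [515.4, -259.9, 63.1]
orientation: [-2.271, -2.167, 0.001]
ft_force: [0.2, 0.9, -0.5]
width: 0.3
```

Emit:
move_arm:
  deltas:
    - [0, 0, 0.4, 0, 0, 0]

```text
t: 12.17
ee_pos: [515.6, -260.0, 63.0]
orientation: [-2.271, -2.167, 0.0]
ft_force: [0.6, -0.4, -0.2]
width: 0.7
```

Emit:
move_arm:
  deltas:
    - [0, 0, 0.4, 0, 0, 0]

```text
t: 12.25
ee_pos: [515.8, -260.0, 62.8]
orientation: [-2.272, -2.167, 0.0]
ft_force: [-0.4, -0.2, -0.0]
width: 0.6
```

Emit:
move_arm:
  deltas:
    - [0, 0, 0.5, 0, 0, 0]

```text
t: 12.33
ee_pos: [515.9, -260.1, 62.4]
orientation: [-2.272, -2.168, -0.0]
ft_force: [-0.2, 0.1, 0.4]
width: 0.7
```

Emit:
move_arm:
  deltas:
    - [0, 0, 0.5, 0, 0, 0]

```text
t: 12.42
ee_pos: [516.0, -260.1, 62.2]
orientation: [-2.272, -2.168, -0.0]
ft_force: [-1.5, -0.1, 6.5]
width: 0.4
```

Emit:
move_arm:
  deltas:
    - [0, 0, 0.5, 0, 0, 0]

```text
t: 12.5
ee_pos: [516.0, -260.1, 62.1]
orientation: [-2.272, -2.168, -0.0]
ft_force: [-1.8, 1.1, 7.7]
width: 0.5
```

Emit:
move_arm:
  deltas:
    - [0, 0, 0.5, 0, 0, 0]

```text
t: 12.58
ee_pos: [516.0, -260.1, 62.1]
orientation: [-2.272, -2.168, -0.0]
ft_force: [-1.4, 0.3, 4.7]
width: 0.7
```

Emit:
move_arm:
  deltas:
    - [0, 0, 0.7, 0, 0, 0]
    - [0, 0, 0.7, 0, 0, 0]

```text
t: 12.75
ee_pos: [516.0, -260.2, 62.1]
orientation: [-2.272, -2.168, -0.0]
ft_force: [-2.2, 1.2, 8.0]
width: 0.3
```

Emit:
move_arm:
  deltas:
    - [1, 0, 0.7, 0, 0, 0]
    - [1.5, 0, 0.7, 0, 0, 0]

```text
t: 12.92
ee_pos: [516.8, -258.8, 62.2]
orientation: [2.271, 2.168, 0.0]
ft_force: [-1.3, -2.0, 4.1]
width: 0.6
```

Emit:
move_arm:
  deltas:
    - [2, 0, 0.7, 0, 0, 0]
    - [2, 0, 0.7, 0, 0, 0]

```text
t: 13.08
ee_pos: [518.2, -256.1, 62.1]
orientation: [2.269, 2.165, 0.0]
ft_force: [-1.4, -2.9, 6.2]
width: 0.6
```

Emit:
move_arm:
  deltas:
    - [2, -0.5, 1.0, 0, 0, 0]
    - [2, -0.5, 1.0, 0, 0, 0]

```text
t: 13.25
ee_pos: [519.2, -253.8, 62.1]
orientation: [2.264, 2.162, 0.001]
ft_force: [-1.8, -2.8, 8.5]
width: 0.7
```

```bash
cat > look.py <<'E'
from h import *
import sys
goto(522,-137,62,1.522)
from workcell import eyes
s=eyes.get_image("scene")
cv2.imwrite(f"pics/{sys.argv[1]}.png",cv2.resize(s["frame"][140:280,195:355,::-1],None,fx=4,fy=4,interpolation=2))
E
python3 look.py s1
```

```text
t 13.25 pos [ 519.2 -253.8   62.1] toolxyaw 1.525 tilt [ 0.008 -0.007 -1.   ] F [-1.8 -2.8  8.5] w 0.7 q1,6 [-0.47 -0.42]
tool delta [116.8  -2.6  -0.8] turn [0.008 0.007 0.003]
```

View pics/s1.png

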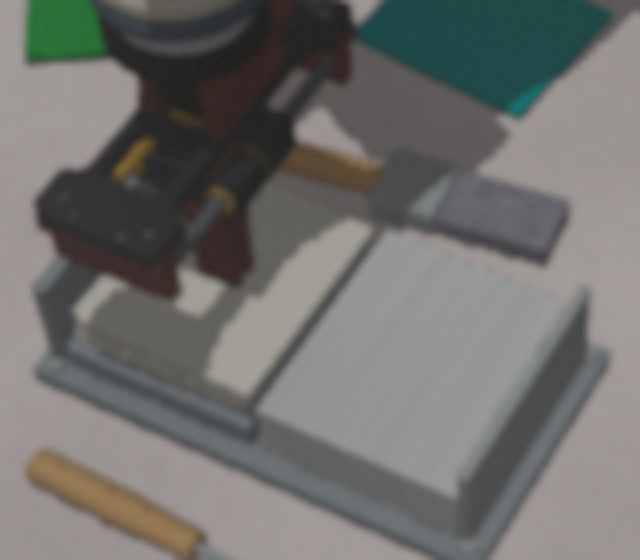

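The tile has begun to slide with the fingers (front corner at crop (245,400), gap closing). Continuing.

Emit:
move_arm:
  deltas:
    - [2.5, -0.5, 1.0, 0.004, 0.004, 0]
    - [2.5, -0.5, 1.0, 0.003, 0.003, 0]
    - [2.5, -0.5, 1.0, 0, 0, 0]

```text
t: 13.55
ee_pos: [521.2, -248.8, 62.1]
orientation: [2.264, 2.164, 0.004]
ft_force: [-1.2, -2.6, 7.2]
width: 0.5
```

Emit:
move_arm:
  deltas:
    - [2.5, -0.3, 1.0, 0, 0, 0]
    - [2.5, -0.3, 1.0, 0, 0, 0]
    - [2.5, -0.3, 1.0, 0, 0, 0]

```text
t: 13.8
ee_pos: [523.6, -244.0, 62.1]
orientation: [2.258, 2.159, 0.005]
ft_force: [-2.1, -3.7, 7.9]
width: 0.5
```

```bash
python3 look.py s2
```

```text
t 13.8 pos [ 523.6 -244.    62.1] toolxyaw 1.526 tilt [ 0.015 -0.011 -1.   ] F [-2.1 -3.7  7.9] w 0.5 q1,6 [-0.46 -0.41]
tool delta [106.8  -6.4  -1. ] turn [0.015 0.01  0.004]
```

View pics/s2.png

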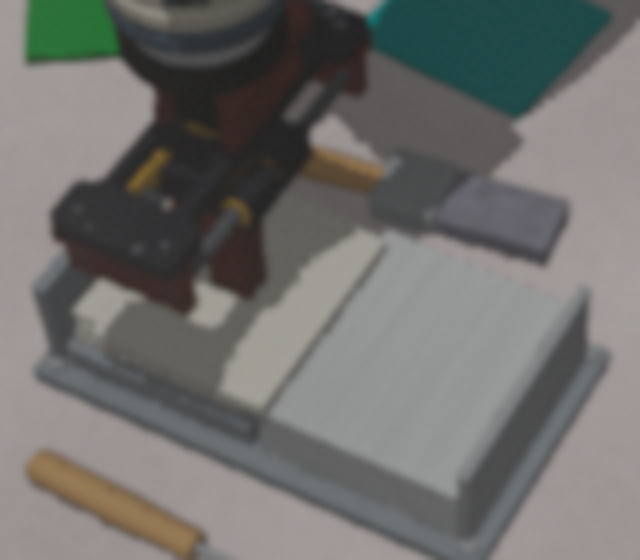

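Emit:
move_arm:
  deltas:
    - [3, -1.8, 1.0, 0.006, 0.005, 0]
    - [3, -1.8, 1.0, 0.006, 0.005, 0]
    - [3, -1.8, 1.0, 0.006, 0.005, 0]

```text
t: 14.1
ee_pos: [522.8, -237.2, 62.1]
orientation: [2.267, 2.168, 0.007]
ft_force: [0.6, -3.3, 6.0]
width: 0.5
```

```bash
python3 -c "
from h import *
goto(522,-137,62,1.522)"
```

```text
t 14.1 pos [ 522.8 -237.2   62.1] toolxyaw 1.526 tilt [ 0.007 -0.    -1.   ] F [ 0.6 -3.3  6. ] w 0.5 q1,6 [-0.45 -0.41]
tool delta [100.   -5.2   0.1] turn [ 0.007 -0.     0.004]
```

Emit:
move_arm:
  deltas:
    - [3, -1.8, 1.2, 0.004, 0.003, 0]
    - [3, -1.8, 1.2, 0.004, 0.003, 0]
    - [3, -1.8, 1.2, 0.004, 0.003, 0]

```text
t: 14.35
ee_pos: [522.6, -231.1, 62.1]
orientation: [2.268, 2.171, 0.009]
ft_force: [0.7, -3.4, 8.4]
width: 0.5
```

Emit:
move_arm:
  deltas:
    - [3, -1.8, 1.2, 0.004, 0.003, 0]
    - [3, -1.8, 1.2, 0.004, 0.003, 0]
    - [3, -1.8, 1.2, 0.004, 0.003, 0]

```text
t: 14.6
ee_pos: [522.3, -224.9, 62.0]
orientation: [-2.267, -2.172, -0.011]
ft_force: [-0.1, -3.4, 7.8]
width: 0.2
```

```bash
python3 look.py s3
```

```text
t 14.6 pos [ 522.3 -224.9   62. ] toolxyaw 1.528 tilt [ 0.004  0.006 -1.   ] F [-0.1 -3.4  7.8] w 0.2 q1,6 [-0.43 -0.4 ]
tool delta [87.8 -4.1  0.6] turn [ 0.003 -0.006  0.006]
```

View pics/s3.png

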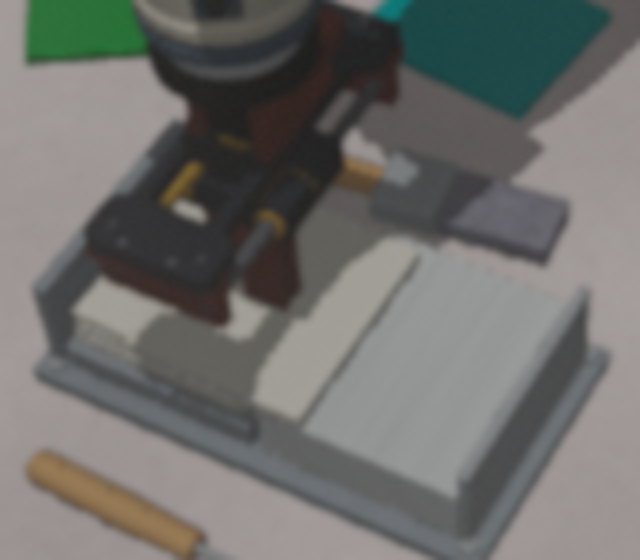

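The tile overlaps the shelf by about 25 mm (leading edge from (300,415) to (415,255)) and is still square. Continuing.

Emit:
move_arm:
  deltas:
    - [3.5, -2, 1.2, 0.003, 0, 0.002]
    - [3.5, -2, 1.2, 0.003, 0, 0]
    - [3.5, -2, 1.2, 0.003, 0, 0]
    - [3.5, -2, 1.2, 0.003, 0, 0]

```text
t: 14.98
ee_pos: [521.6, -214.5, 62.0]
orientation: [2.267, 2.168, 0.004]
ft_force: [0.8, -2.9, 8.0]
width: 0.6
```

Emit:
move_arm:
  deltas:
    - [3.5, -2, 1.2, 0.003, 0, 0.002]
    - [3.5, -2, 1.2, 0.003, 0, 0]
    - [3.5, -2, 1.2, 0.003, 0, 0]

```text
t: 15.23
ee_pos: [520.9, -206.5, 61.9]
orientation: [2.264, 2.162, -0.0]
ft_force: [0.5, -2.1, 7.7]
width: 0.6
```

```bash
python3 look.py s4
```

```text
t 15.23 pos [ 520.9 -206.5   61.9] toolxyaw 1.525 tilt [ 0.007 -0.008 -1.   ] F [ 0.5 -2.1  7.7] w 0.6 q1,6 [-0.4  -0.34]
tool delta [69.5 -2.1 -0.6] turn [0.008 0.008 0.003]
```

View pics/s4.png

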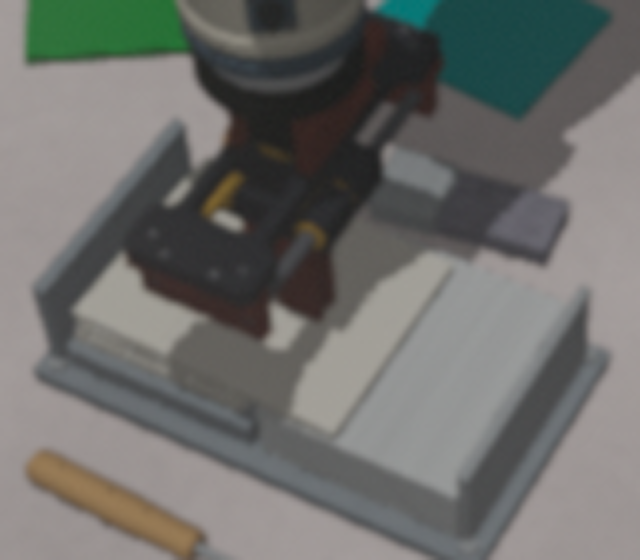

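Emit:
move_arm:
  deltas:
    - [3, -1.6, 1.2, 0.004, 0.004, 0.002]
    - [3, -1.6, 1.2, 0.004, 0.004, 0]
    - [3, -1.6, 1.2, 0.004, 0.004, 0]

```text
t: 15.53
ee_pos: [521.0, -199.2, 61.6]
orientation: [2.27, 2.166, 0.006]
ft_force: [-0.4, -3.0, 7.9]
width: 0.6
```

Emit:
move_arm:
  deltas:
    - [3, -1.6, 1.2, 0.003, 0.003, 0]
    - [3, -1.6, 1.2, 0.003, 0.003, 0]
    - [3, -1.6, 1.2, 0.003, 0.002, 0]

```text
t: 15.78
ee_pos: [521.2, -192.4, 61.4]
orientation: [2.271, 2.168, 0.01]
ft_force: [0.8, -2.8, 7.7]
width: 0.4
```

```bash
python3 look.py s5
```

```text
t 15.78 pos [ 521.2 -192.4   61.4] toolxyaw 1.524 tilt [ 0.006  0.003 -1.   ] F [ 0.8 -2.8  7.7] w 0.4 q1,6 [-0.38 -0.34]
tool delta [55.4 -1.8 -0.5] turn [ 0.006 -0.003  0.002]
```

View pics/s5.png

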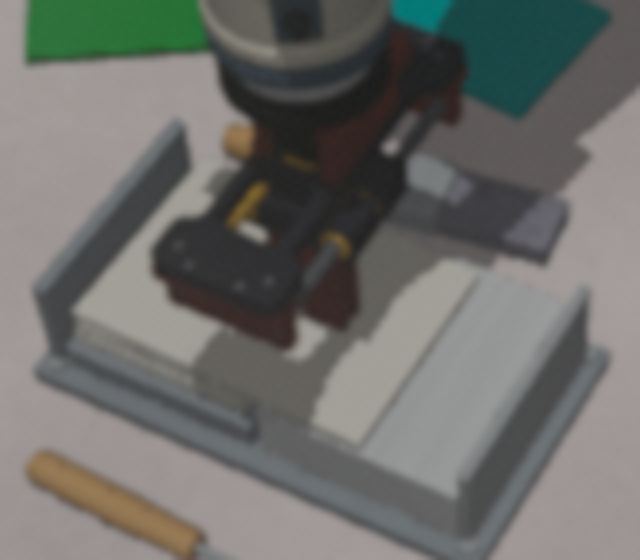

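The tile is tilting gently onto the shelf and still follows, with its leading edge now at about (360,440) to (475,275). I'm holding about 8 N.

Emit:
move_arm:
  deltas:
    - [3.5, -1.8, 1.2, 0.003, 0, 0]
    - [3.5, -1.8, 1.2, 0.003, 0, 0]
    - [3.5, -1.8, 1.2, 0.003, 0, 0]
    - [3.5, -1.8, 1.2, 0.003, 0, 0]

```text
t: 16.17
ee_pos: [521.0, -181.3, 61.0]
orientation: [2.266, 2.164, 0.005]
ft_force: [0.9, -3.2, 7.6]
width: 0.6
```

Emit:
move_arm:
  deltas:
    - [3.5, -1.8, 1.2, 0.003, 0.001, 0]
    - [3.5, -1.8, 1.2, 0.003, 0.001, 0]
    - [3.5, -1.8, 1.2, 0.003, 0.001, 0]

```text
t: 16.42
ee_pos: [520.9, -172.9, 60.8]
orientation: [2.263, 2.163, 0.004]
ft_force: [0.1, -2.8, 9.0]
width: 0.5
```

```bash
python3 look.py s6
```

```text
t 16.42 pos [ 520.9 -172.9   60.8] toolxyaw 1.526 tilt [ 0.009 -0.006 -1.   ] F [ 0.1 -2.8  9. ] w 0.5 q1,6 [-0.34 -0.29]
tool delta [35.9 -0.5 -1.4] turn [0.01  0.006 0.004]
```

View pics/s6.png

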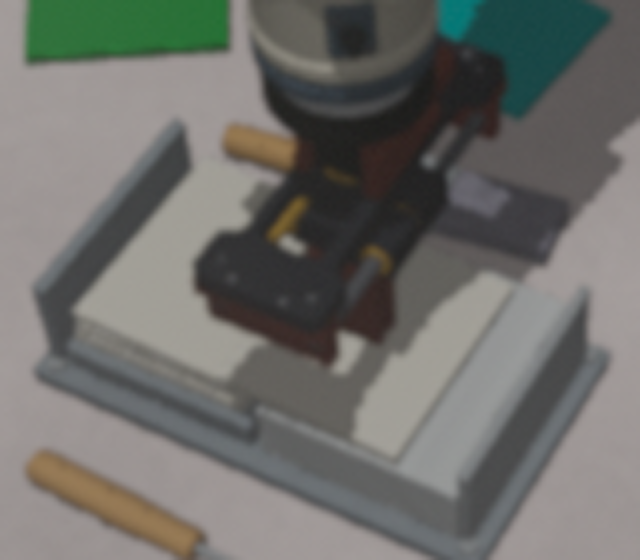

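Emit:
move_arm:
  deltas:
    - [3.2, -1.8, 1.2, 0.004, 0.003, 0.002]
    - [3.2, -1.8, 1.2, 0.004, 0.003, 0]
    - [3.2, -1.8, 1.2, 0.004, 0.003, 0]

```text
t: 16.72
ee_pos: [520.9, -165.2, 60.7]
orientation: [2.267, 2.165, 0.008]
ft_force: [0.7, -3.0, 8.9]
width: 0.4
```

Emit:
move_arm:
  deltas:
    - [3, -1.8, 1.2, 0.003, 0.001, 0]
    - [3, -1.8, 1.2, 0.003, 0.001, 0]

```text
t: 16.88
ee_pos: [520.2, -160.1, 60.1]
orientation: [2.267, 2.165, 0.007]
ft_force: [0.5, -0.2, 0.3]
width: 0.4
```

Emit:
move_arm:
  deltas:
    - [3, -1.8, 1.2, 0.003, 0.001, 0]
    - [3, -1.8, 1.2, 0.003, 0.001, 0]

```text
t: 17.05
ee_pos: [518.8, -154.7, 58.9]
orientation: [2.268, 2.166, 0.005]
ft_force: [0.5, -5.6, 17.1]
width: 0.4
```

```bash
python3 look.py s7
```

```text
t 17.05 pos [ 518.8 -154.7   58.9] toolxyaw 1.525 tilt [ 0.006 -0.002 -1.   ] F [ 0.5 -5.6 17.1] w 0.4 q1,6 [-0.31 -0.27]
tool delta [17.9  2.4 -3.1] turn [0.006 0.001 0.003]
```

View pics/s7.png

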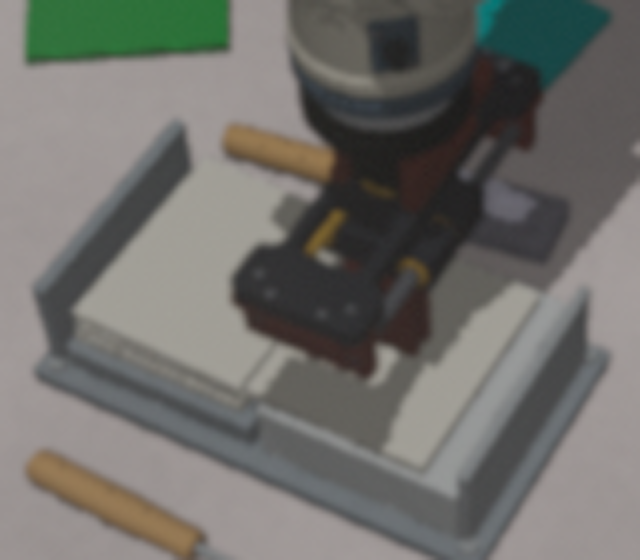

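Emit:
move_arm:
  deltas:
    - [0, -1, 0.3, 0.003, 0, 0]

```text
t: 17.18
ee_pos: [518.7, -154.5, 59.2]
orientation: [2.268, 2.167, 0.004]
ft_force: [0.5, 0.0, 0.6]
width: 0.2
```

```bash
python3 - <<'E'
from h import *
s=scale(ld("scene0"))
f=lambda x,y,z:plane(s,((x+.5)/4-.5+195,(y+.5)/4-.5+140),z).round(1)
print(f(425,468,59),f(541,290,59))
from workcell import eyes
d=eyes.get_image("top"); pickle.dump(d,open("top2.pkl","wb")); d2=eyes.get_image("scene"); pickle.dump(d2,open("scene2.pkl","wb"))
cv2.imwrite("pics/t8.png",cv2.resize(d["frame"][215:300,290:440,::-1],None,fx=5,fy=5,interpolation=2))
cv2.imwrite("pics/s8.png",cv2.resize(d2["frame"][190:280,270:360,::-1],None,fx=6,fy=6,interpolation=2))
E
```

```text
[ 584.  -111.1   59. ] [ 462.7 -105.3   59. ]
```

View pics/t8.png

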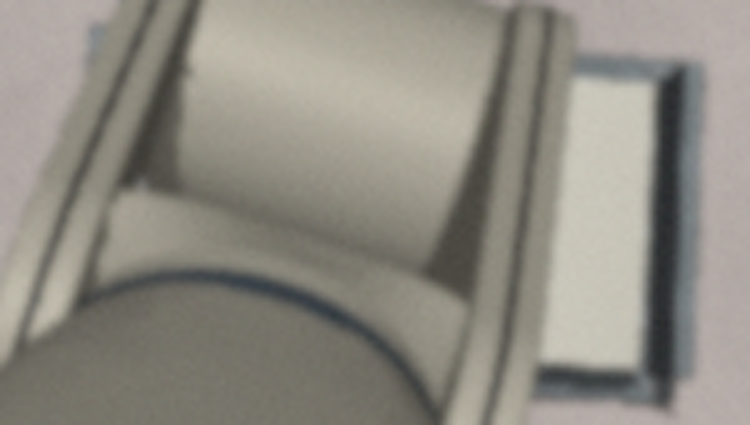

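View pics/s8.png

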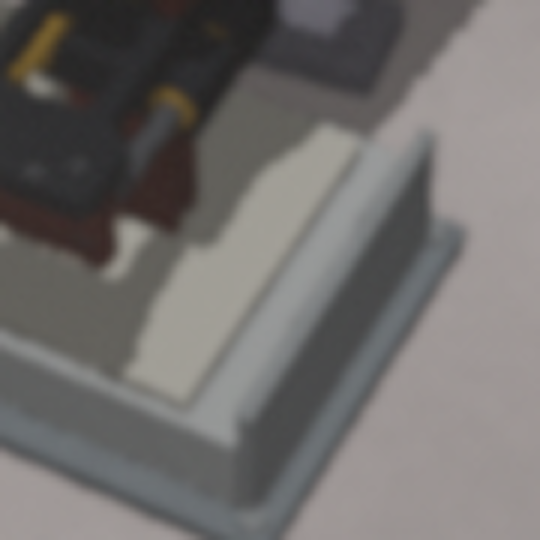

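The tile lies on the shelf, square, with its leading edge about 20 mm short of the stop (enlarged crop, (185,405) against (240,420)). I'll press again and go on.

Emit:
move_arm:
  deltas:
    - [0, -1, 0.7, 0.002, 0, 0]

```text
t: 17.37
ee_pos: [518.6, -154.4, 59.0]
orientation: [2.268, 2.167, 0.003]
ft_force: [0.7, -0.2, 11.6]
width: 0.4
```

Emit:
move_arm:
  deltas:
    - [0, -1, 0.8, 0.002, 0, 0]

```text
t: 17.45
ee_pos: [518.6, -154.4, 59.0]
orientation: [2.268, 2.167, 0.003]
ft_force: [-0.1, 0.5, 12.0]
width: 0.8
```

Emit:
move_arm:
  deltas:
    - [1.5, -1.4, 1.0, 0.003, 0.001, 0]
    - [2, -1.4, 1.1, 0.003, 0.001, 0]

```text
t: 17.62
ee_pos: [518.7, -152.4, 58.9]
orientation: [2.267, 2.167, 0.002]
ft_force: [-0.7, -4.6, 13.0]
width: 0.9
```

Emit:
move_arm:
  deltas:
    - [2.5, -1.4, 1.1, 0.003, 0.001, 0]
    - [2.5, -1.4, 1.1, 0.003, 0.001, 0]

```text
t: 17.78
ee_pos: [519.0, -149.1, 59.0]
orientation: [2.266, 2.167, 0.001]
ft_force: [-0.2, -4.5, 11.3]
width: 0.2
```

```bash
python3 -c "
from h import *
goto(522,-137,59,1.522)"
```

```text
t 17.78 pos [ 519.  -149.1   59. ] toolxyaw 1.526 tilt [ 0.005 -0.004 -1.   ] F [-0.2 -4.5 11.3] w 0.2 q1,6 [-0.3  -0.25]
tool delta [12.3  2.5 -0.1] turn [0.005 0.004 0.004]
```

Emit:
move_arm:
  deltas:
    - [2.5, -1.3, 0.9, 0.003, 0.002, 0.002]
    - [2.5, -1.3, 0.9, 0.003, 0.002, 0]

```text
t: 17.95
ee_pos: [519.1, -145.5, 59.0]
orientation: [2.269, 2.166, 0.001]
ft_force: [0.6, -4.5, 9.7]
width: 0.6
```

Emit:
move_arm:
  deltas:
    - [2, -1.3, 0.9, 0.003, 0.002, 0.002]
    - [2, -1.3, 0.9, 0.003, 0.002, 0]

```text
t: 18.12
ee_pos: [519.0, -142.7, 59.0]
orientation: [2.271, 2.166, 0.002]
ft_force: [-0.0, -5.4, 10.0]
width: 0.2
```

```bash
cat > look2.py <<'E'
from h import *
import sys
goto(522,-137,59,1.522)
from workcell import eyes
s=eyes.get_image("scene")
cv2.imwrite(f"pics/{sys.argv[1]}.png",cv2.resize(s["frame"][190:280,270:360,::-1],None,fx=6,fy=6,interpolation=2))
E
python3 look2.py s9
```

```text
t 18.12 pos [ 519.  -142.7   59. ] toolxyaw 1.523 tilt [ 0.003 -0.001 -1.   ] F [-0.  -5.4 10. ] w 0.2 q1,6 [-0.29 -0.24]
tool delta [ 5.8  2.7 -0. ] turn [0.003 0.001 0.001]
```

View pics/s9.png

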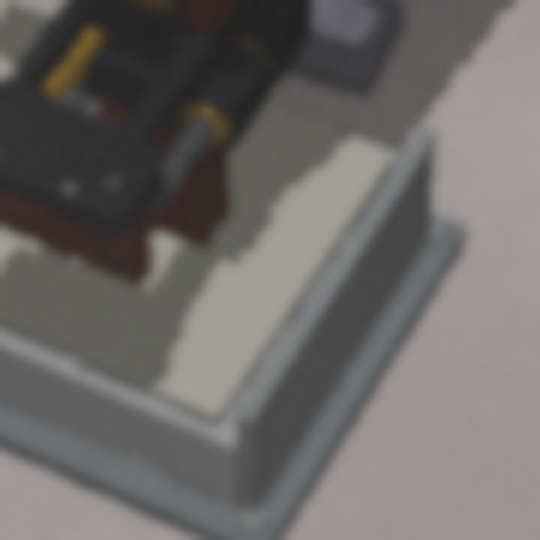

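The gap is now about 7 mm (tile corner at (218,420), stop base near (239,427)). I'll go slower.

Emit:
move_arm:
  deltas:
    - [1.6, -1.2, 0.8, 0.002, 0.001, 0]
    - [1.6, -1.2, 0.8, 0.002, 0.001, 0]

```text
t: 18.33
ee_pos: [519.0, -140.6, 59.0]
orientation: [2.27, 2.166, 0.003]
ft_force: [-1.0, -3.5, 8.9]
width: 0.5
```

Emit:
move_arm:
  deltas:
    - [1.4, -1.2, 0.8, 0.002, 0.001, 0]
    - [1.4, -1.2, 0.8, 0.002, 0.001, 0]

```text
t: 18.5
ee_pos: [519.0, -139.0, 59.0]
orientation: [2.269, 2.166, 0.004]
ft_force: [-0.6, -3.2, 9.4]
width: 0.4
```

Emit:
move_arm:
  deltas:
    - [1.2, -1.1, 0.8, 0.002, 0.001, 0]

```text
t: 18.58
ee_pos: [519.0, -138.4, 59.0]
orientation: [2.269, 2.166, 0.004]
ft_force: [-0.0, -4.4, 9.8]
width: 0.6
```

```bash
python3 look2.py s10
```

```text
t 18.58 pos [ 519.  -138.4   59. ] toolxyaw 1.525 tilt [ 0.005 -0.002 -1.   ] F [-0.  -4.4  9.8] w 0.6 q1,6 [-0.28 -0.24]
tool delta [1.5 2.9 0. ] turn [0.005 0.002 0.003]
```

View pics/s10.png

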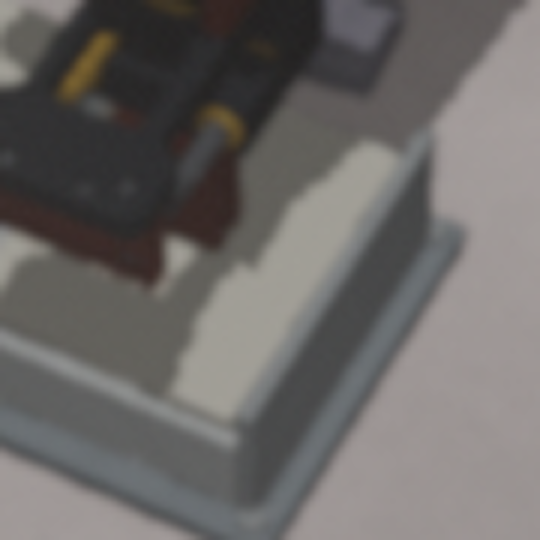

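Emit:
move_arm:
  deltas:
    - [1.2, -1.0, 0.8, 0.002, 0.001, 0]

```text
t: 18.72
ee_pos: [519.1, -137.7, 59.0]
orientation: [2.268, 2.166, 0.004]
ft_force: [-0.4, -4.3, 10.1]
width: 0.5
```

Emit:
move_arm:
  deltas:
    - [1.2, -1.0, 0.8, 0.002, 0.001, 0]

```text
t: 18.8
ee_pos: [519.2, -137.2, 59.0]
orientation: [2.268, 2.166, 0.004]
ft_force: [-0.6, -3.6, 9.4]
width: 0.1
```

Emit:
move_arm:
  deltas:
    - [1.2, -1.0, 0.8, 0.002, 0.001, 0]

```text
t: 18.88
ee_pos: [519.2, -136.6, 59.0]
orientation: [2.267, 2.167, 0.004]
ft_force: [-0.6, -4.9, 10.7]
width: 0.1
```

Emit:
move_arm:
  deltas:
    - [1.2, -1.0, 0.8, 0.002, 0.001, 0]

```text
t: 18.97
ee_pos: [519.2, -136.1, 59.0]
orientation: [2.267, 2.167, 0.004]
ft_force: [-0.2, -4.8, 11.5]
width: 0.3
```

Emit:
move_arm:
  deltas:
    - [1.2, -1.0, 0.7, 0.002, 0.001, 0]

```text
t: 19.05
ee_pos: [519.3, -135.6, 59.1]
orientation: [2.266, 2.167, 0.004]
ft_force: [-1.0, -4.0, 8.6]
width: 0.7
```

Emit:
move_arm:
  deltas:
    - [1.2, -1.0, 0.7, 0.002, 0.001, 0]

```text
t: 19.13
ee_pos: [519.3, -135.1, 59.1]
orientation: [2.266, 2.167, 0.004]
ft_force: [-0.2, -4.5, 8.4]
width: 0.3
```

Emit:
move_arm:
  deltas:
    - [1.2, -1.0, 0.7, 0.002, 0.001, 0]

```text
t: 19.22
ee_pos: [519.4, -134.7, 59.0]
orientation: [2.265, 2.167, 0.004]
ft_force: [-0.6, -4.0, 8.7]
width: 0.5
```

```bash
python3 look2.py s11
```

```text
t 19.22 pos [ 519.4 -134.7   59. ] toolxyaw 1.527 tilt [ 0.007 -0.003 -1.   ] F [-0.6 -4.   8.7] w 0.5 q1,6 [-0.28 -0.23]
tool delta [-2.2  2.7  0.1] turn [0.007 0.003 0.005]
```

View pics/s11.png

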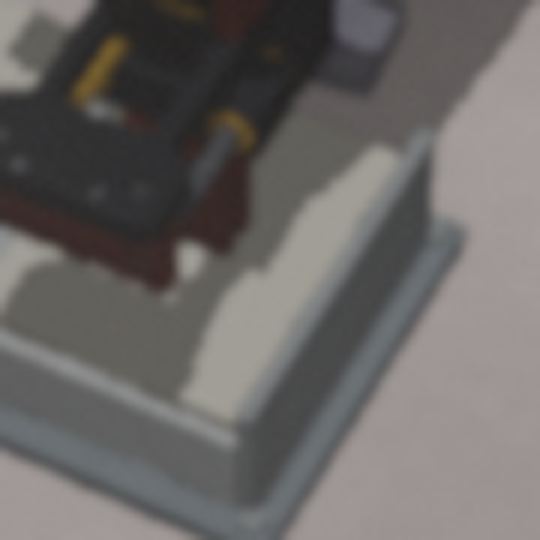

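```bash
python3 - <<'E'
import cv2,numpy as np
a=cv2.imread("pics/s10.png")[330:480,150:290];b=cv2.imread("pics/s11.png")[330:480,150:290]
c=cv2.imread("pics/s10.png")[120:270,310:450];d=cv2.imread("pics/s11.png")[120:270,310:450]
cv2.imwrite("pics/cmp.png",cv2.resize(np.vstack([np.hstack([a,b]),np.hstack([c,d])]),None,fx=1.9,fy=1.9,interpolation=2))
E
```

```text
(no output)
```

View pics/cmp.png

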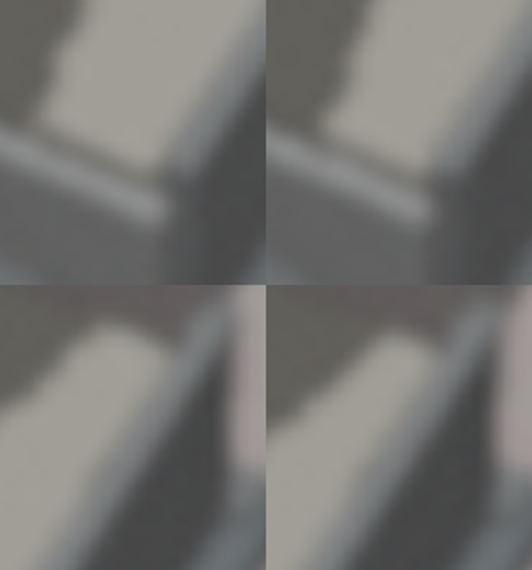

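Emit:
move_arm:
  deltas:
    - [1.2, -1.0, 0.7, 0.003, 0.001, 0.002]

```text
t: 19.35
ee_pos: [519.4, -134.2, 59.0]
orientation: [2.267, 2.165, 0.003]
ft_force: [0.2, -5.1, 8.7]
width: 0.1
```

Emit:
move_arm:
  deltas:
    - [1.2, -1.0, 0.7, 0.002, 0.001, 0]

```text
t: 19.43
ee_pos: [519.5, -133.7, 59.0]
orientation: [2.266, 2.166, 0.002]
ft_force: [-0.0, -5.8, 9.0]
width: 0.3
```

Emit:
move_arm:
  deltas:
    - [1.2, -1.0, 0.7, 0.002, 0.001, 0]

```text
t: 19.52
ee_pos: [519.5, -133.3, 59.0]
orientation: [2.266, 2.166, 0.002]
ft_force: [-0.7, -4.0, 8.8]
width: 0.7
```

Emit:
move_arm:
  deltas:
    - [1.2, -1.0, 0.7, 0.002, 0.001, 0]

```text
t: 19.6
ee_pos: [519.5, -132.9, 59.0]
orientation: [2.265, 2.166, 0.002]
ft_force: [-0.2, -4.8, 8.9]
width: 0.5
```

Emit:
move_arm:
  deltas:
    - [1.2, -1.0, 0.7, 0.002, 0.001, 0]
    - [1.2, -1.0, 0.7, 0.002, 0.001, 0]

```text
t: 19.77
ee_pos: [519.6, -132.1, 59.0]
orientation: [2.264, 2.166, 0.002]
ft_force: [-0.3, -4.9, 8.9]
width: 0.5
```

Emit:
move_arm:
  deltas:
    - [1.2, -1.0, 0.7, 0.002, 0.001, 0]
    - [1.2, -1.0, 0.7, 0.002, 0.001, 0]

```text
t: 19.93
ee_pos: [519.7, -131.3, 59.0]
orientation: [2.263, 2.167, 0.001]
ft_force: [-0.6, -5.7, 8.4]
width: 0.3
```

```bash
python3 look2.py s12; python3 - <<'E'
import cv2,numpy as np
L=[cv2.imread(f"pics/{n}.png") for n in("s9","s10","s11","s12")]
cv2.imwrite("pics/cmp2.png",cv2.resize(np.vstack([np.hstack([a[330:480,150:290] for a in L]),np.hstack([a[120:270,310:450] for a in L])]),None,fx=1.4,fy=1.4))
E
```

```text
t 19.93 pos [ 519.7 -131.3   59. ] toolxyaw 1.527 tilt [ 0.007 -0.006 -1.   ] F [-0.6 -5.7  8.4] w 0.3 q1,6 [-0.27 -0.22]
tool delta [-5.6  2.5  0.1] turn [0.007 0.006 0.005]
```

View pics/cmp2.png

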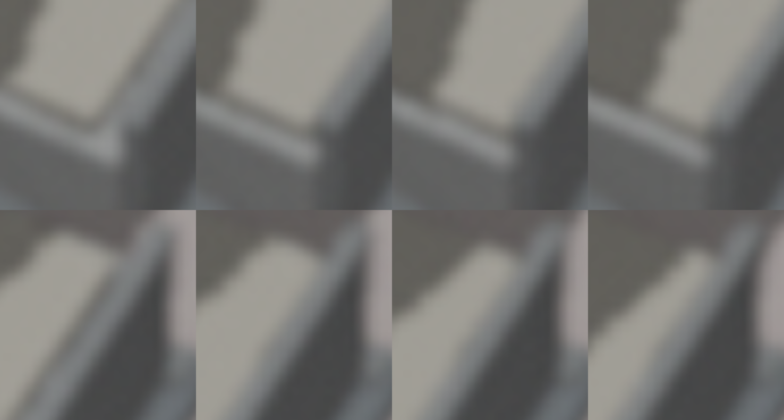

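```bash
python3 - <<'E'
from h import *
from workcell import eyes
s=eyes.get_image("scene");t=eyes.get_image("top"); pickle.dump(s,open("scene3.pkl","wb"));pickle.dump(t,open("top3.pkl","wb"))
a=s["frame"][195:275,235:325,::-1].astype(float); a=np.clip(a*1.5,0,255).astype(np.uint8)
cv2.imwrite("pics/s13.png",cv2.resize(a,None,fx=7,fy=7,interpolation=2))
E
```

```text
(no output)
```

View pics/s13.png

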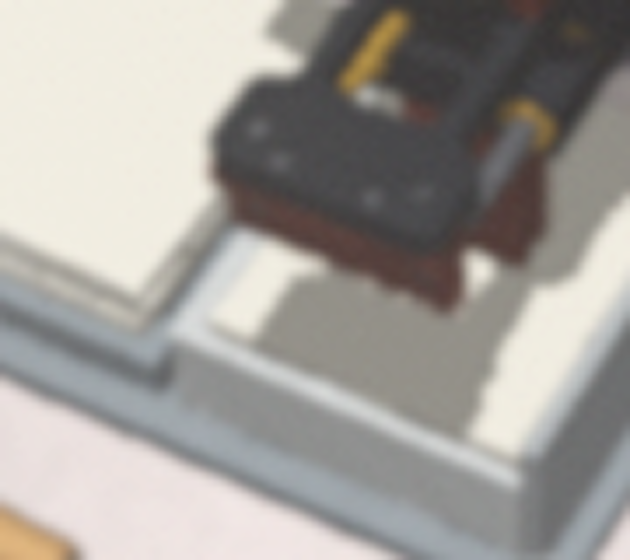

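```bash
python3 - <<'E'
from h import *
s=scale(ld("scene3"))
f=lambda x,y,z:plane(s,((x+.5)/7-.5+235,(y+.5)/7-.5+195),z).round(1)
print("tile rear corner",f(208,322,59),"shelf rear corner",f(178,342,51), "shelf end/stop corner",f(522,465,51))
E
```

```text
tile rear corner [ 579.8 -192.1   59. ] shelf rear corner [ 584.6 -199.8   51. ] shelf end/stop corner [581.8 -95.   51. ]
```

Emit:
move_arm:
  deltas:
    - [2, -1.0, 0.7, 0.002, 0.003, 0.002]

```text
t: 20.17
ee_pos: [519.8, -130.1, 59.0]
orientation: [2.265, 2.165, 0.004]
ft_force: [-0.5, -5.4, 10.2]
width: 0.6
```

Emit:
move_arm:
  deltas:
    - [2, -1.0, 0.7, 0.002, 0.002, 0]

```text
t: 20.25
ee_pos: [519.9, -128.9, 59.1]
orientation: [2.265, 2.166, 0.005]
ft_force: [0.7, -5.2, 8.9]
width: 0.4
```

Emit:
move_arm:
  deltas:
    - [2, -1.0, 0.7, 0.002, 0.002, 0]

```text
t: 20.33
ee_pos: [520.0, -127.6, 59.0]
orientation: [2.265, 2.166, 0.006]
ft_force: [-0.6, -5.5, 8.3]
width: 0.7
```

The fingers now seem to slip over the tile with Fy steady at about 5.4 N, so the tile is probably on the stop. I'll lift off straight up and look unobstructed.

Emit:
move_arm:
  deltas:
    - [0, -0.5, -1, 0, 0, 0]
    - [0, 0, -3, 0, 0, 0]
    - [0, 0, -8, 0, 0, 0]
    - [0, 0, -14, 0, 0, 0]
    - [0, 0, -20, 0, 0, 0]

```text
t: 20.75
ee_pos: [514.1, -125.6, 102.2]
orientation: [-2.268, -2.168, 0.004]
ft_force: [-1.7, -0.6, -0.2]
width: 0.7
```

Emit:
move_arm:
  deltas:
    - [0, 0, -25, 0, 0, 0]
    - [0, 0, -25, 0, 0, 0]
    - [20, 0, -15, 0, 0, 0]
    - [35, 0, 0, 0, 0, 0]
    - [38, 0, 0, 0, 0, 0]

```text
t: 21.17
ee_pos: [518.4, -34.4, 174.8]
orientation: [-2.277, -2.16, 0.002]
ft_force: [0.3, 1.3, -0.9]
width: 0.5
```

Emit:
move_arm:
  deltas:
    - [38, 0, 0, 0, 0, 0]
    - [38, 0, 0, 0, 0, 0]
    - [38, 0, 0, 0, 0, 0]
    - [30, 0, 0, 0, 0, 0]
    - [10, 0, 0, 0, 0, 0]

```text
t: 21.58
ee_pos: [524.5, 129.8, 178.1]
orientation: [-2.276, -2.159, -0.0]
ft_force: [0.8, 0.0, 0.4]
width: 0.7
```

```bash
python3 - <<'E'
from h import *
from workcell import eyes
goto(520,-137,100,1.522)
s=eyes.get_image("scene");t=eyes.get_image("top"); pickle.dump(s,open("scene4.pkl","wb"));pickle.dump(t,open("top4.pkl","wb"))
cv2.imwrite("pics/s14.png",cv2.resize(s["frame"][160:280,195:355,::-1],None,fx=5,fy=5,interpolation=2))
cv2.imwrite("pics/t14.png",cv2.resize(t["frame"][215:300,295:440,::-1],None,fx=5,fy=5,interpolation=2))
cv2.imwrite("pics/sf14.png",s["frame"][:,:,::-1])
E
```

```text
t 21.58 pos [524.5 129.8 178.1] toolxyaw 1.518 tilt [-0.003  0.003 -1.   ] F [0.8 0.  0.4] w 0.7 q1,6 [0.22 0.27]
tool delta [-266.9    9.8   77.3] turn [-0.003 -0.003 -0.004]
```

View pics/s14.png

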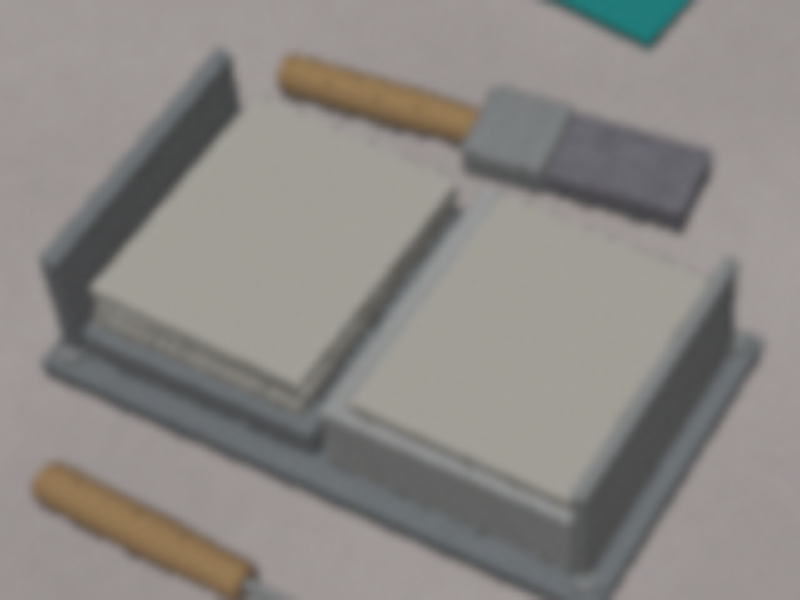

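View pics/t14.png

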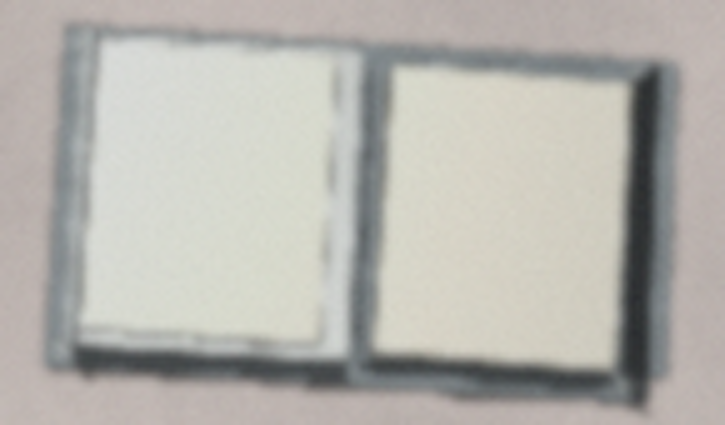

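View pics/sf14.png

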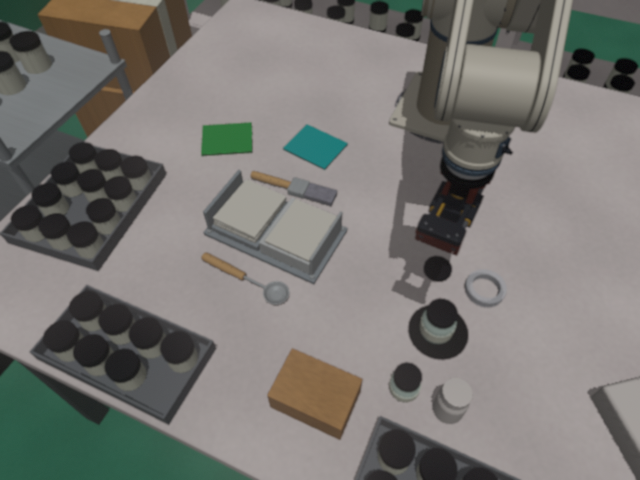

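```bash
python3 - <<'E'
from h import *
np.set_printoptions(precision=1,suppress=True)
t=scale(ld("top4"));s=scale(ld("scene4"))
T=lambda x,y,z:plane(t,((x+.5)/5-.5+295,(y+.5)/5-.5+215),z)
S=lambda x,y,z:plane(s,((x+.5)/5-.5+195,(y+.5)/5-.5+160),z)
yd=np.array([.049,.9988]);xd=np.array([.9988,-.049]);c=np.array([520,-147.2])
def st(p): return np.array([(p[:2]-c)@xd,(p[:2]-c)@yd+59.5])
print("tile1 top cam",[st(T(*q,59)) for q in [(98,38),(335,50),(320,343),(80,328)]])
print("shelf start",[st(T(*q,51)) for q in [(364,48),(348,358)]])
print("tile2 top",[st(T(*q,54)) for q in [(392,66),(632,82),(617,370),(373,356)]])
print("scene tile1",[st(S(*q,59)) for q in [(352,402),(578,500),(710,268),(495,195)]])
print("scene shelf start/stop top inner",[st(S(*q,z)) for q,z in [((325,412),51),((582,495),70),((730,262),70)]])
# depth profile along stand y across tile: 
for d,n in((t,"top"),):
    H,W=d["range_z"].shape
    vs,us=np.mgrid[215:300,295:440]; P=np.array([ray(d,(u,v))[1]*d["range_z"][v,u]+ray(d,(u,v))[0] for v,u in zip(vs.ravel(),us.ravel())])
    q=np.array([st(p) for p in P]); m=abs(q[:,0])<45
    for y in range(-118,126,4):
        k=m&(abs(q[:,1]-y)<2)
        if k.any(): print(y,np.median(P[k,2]).round(1),end="; ")
E
```

```text
tile1 top cam [array([ 62. , 115.5]), array([62.6, 16.9]), array([-59.1,  17.4]), array([-58.5, 115.9])]
shelf start [array([65.4,  4.1]), array([-64.4,   4.9])]
tile2 top [array([58. , -7.6]), array([  57. , -108.4]), array([ -63.3, -106.1]), array([-63. ,  -5.1])]
scene tile1 [array([60.2, 18.1]), array([ 60. , 117.6]), array([-63.1, 111.8]), array([-56.7,  16.1])]
scene shelf start/stop top inner [array([64.5,  7.6]), array([ 63.6, 121.5]), array([-61.5, 121.2])]
-118 71.1; -114 42.7; -110 29.6; -106 52.3; -102 53.5; -98 52.9; -94 52.8; -90 53.2; -86 52.9; -82 52.9; -78 53.6; -74 53.5; -70 53.4; -66 53.0; -62 53.3; -58 53.3; -54 52.6; -50 52.9; -46 53.0; -42 53.4; -38 53.0; -34 53.2; -30 52.8; -26 52.5; -22 53.3; -18 53.2; -14 52.9; -10 52.8; -6 30.6; -2 13.2; 2 11.1; 6 50.7; 10 50.1; 14 50.6; 18 57.9; 22 58.0; 26 58.2; 30 58.2; 34 58.1; 38 58.0; 42 58.0; 46 57.9; 50 57.9; 54 57.9; 58 57.6; 62 57.7; 66 57.7; 70 58.0; 74 58.4; 78 57.8; 82 58.2; 86 58.3; 90 57.8; 94 58.0; 98 57.6; 102 58.0; 106 58.1; 110 57.9; 114 57.5; 118 69.0; 122 68.7;
```

```bash
python3 -c "
from workcell import ctrl
print(ctrl.close_job())"
```

```text
the job is handed in; nothing more can be done
None
```

The job is done and handed in at about 21.7 s. The weight jar is on the rubber pad, and the top tile is on the delivery shelf against the stop.

**What I did**
- **Jar:** I gripped it, lifted it off the stack and lowered it onto the pad. The contact force was about 9 N.
- **Tile:** I pressed with shut fingers, mostly at 7–12 N, and slid the top tile across to the stop.
- **At the stop:** the fingers began to slip on the tile with a side force of about 5.5 N, well under the 15 N limit.

**Last checks**
- **Tile position:** the tile's rear edge is about 12.5 mm past the shelf's start, where 12 mm is home. It is within about 2 mm of the middle sideways, square to about 0.005 rad, and lies flat in the depth picture.
- **Jar:** the scene picture shows it upright on the pad, about 7 mm off centre by a rough estimate (25 mm allowed).
- **Bystanders:** they look undisturbed in the picture; I did not measure them.

**What disagreed or exceeded the target**
- **Press force:** it rose briefly to 17 N when the tile dropped the 3 mm onto the shelf. That is above the 15 N asked for, but below the 23 N overload.
- **Cameras:** the scene camera put some edges 2–5 mm off the top camera. I trusted the top camera.
- **Second tile:** it measured about 3 mm to the side of the stand's centre line. I could not tell whether it started there, because it was hidden at first; the limit is 8 mm.

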